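# Set up the tiered sauce turntable beside the hob

### The job

Set up the sauce turntable for the meal: stand every sauce dish flat in a bay of its own, and take the steel cap off the middle tube and park it in the wide hole of the wooden rest block. Fit the stemmed top tier upright down the tube instead, feeling about with its foot for the hidden hole in the board below until it drops fully home. Turn the deck by its post, click by click, until post and drip grille face the hob and it rests in that click; leave the spoons, soy bottle and chilli jar where they are.

Things in the scene. Friction and masses are not known exactly. Their poses are not given: they have to be found in the camera images.
- stand: Steel foot ring of the sauce turntable (lazy Susan), 276 mm across, fixed on a 300 x 300 x 40 mm terrazzo board, where it was set down by hand over the board's hole. Origin: on the turntable's axis, at the board's top (40 mm above the table); z up, its -y axis points to the black induction hob (on the robot's right, within 0.25 rad of world -y).
- well (a point): Centre of the mouth of the fixed steel tube (44 mm bore, 53 mm outside) on the turntable's axis, 79 mm above the table; it is open down to the board. In the board is the blind hole for the stem, 20 mm wide, 32 mm deep, 1 mm chamfer. Its centre lies up to 9 mm off the tube's axis, to any side, new each time; it cannot be seen. Stem foot on the board: z 40 mm; home in the hole: z 8 mm.
- deck (a joint): Turning angle of the bamboo deck (rad, counter-clockwise from above positive, turns endlessly). A sprung ball gives it five clicks, at every whole multiple of 72 degrees (1.257 rad); at 0 (or whole turns) the post and drip grille face the hob. It snaps to the nearest click when released; the push needed at the post is about 1.5 N.
- post (a point): Top centre of the round steel turning post (18 mm diameter, 45 mm high), which stands on the deck behind the drip grille, 125 mm from the turntable's axis; its top is 119 mm above the table. It can be pinched from above and led round the axis.
- bay1 (a point): Centre of the floor of bay 1 on the deck, a round bay 98 mm wide inside a 10 mm high lip, 100 mm from the axis; floor 74 mm above the table. The four bays are alike, one at each of the deck's other stations (72 degrees apart); they turn with the deck (deck 310 mm across).
- bay2 (a point): Centre of the floor of bay 2 on the deck, a round bay 98 mm wide inside a 10 mm high lip, 100 mm from the axis; floor 74 mm above the table. The four bays are alike, one at each of the deck's other stations (72 degrees apart); they turn with the deck (deck 310 mm across).
- bay3 (a point): Centre of the floor of bay 3 on the deck, a round bay 98 mm wide inside a 10 mm high lip, 100 mm from the axis; floor 74 mm above the table. The four bays are alike, one at each of the deck's other stations (72 degrees apart); they turn with the deck (deck 310 mm across).
- bay4 (a point): Centre of the floor of bay 4 on the deck, a round bay 98 mm wide inside a 10 mm high lip, 100 mm from the axis; floor 74 mm above the table. The four bays are alike, one at each of the deck's other stations (72 degrees apart); they turn with the deck (deck 310 mm across).
- dish1: Grey plastic sauce dish 1 (the four are alike; some may be absent), 90 mm wide, rim 24 mm high, about 0.18 kg, with a flat upright lift tab across its middle: 36 mm wide along the dish's x, 14 mm thick along its y, top 62 mm above the underside. Origin: centre of the underside, z up.
- dish2: Grey plastic sauce dish 2 (the four are alike; some may be absent), 90 mm wide, rim 24 mm high, about 0.18 kg, with a flat upright lift tab across its middle: 36 mm wide along the dish's x, 14 mm thick along its y, top 62 mm above the underside. Origin: centre of the underside, z up.
- dish3: Grey plastic sauce dish 3 (the four are alike; some may be absent), 90 mm wide, rim 24 mm high, about 0.18 kg, with a flat upright lift tab across its middle: 36 mm wide along the dish's x, 14 mm thick along its y, top 62 mm above the underside. Origin: centre of the underside, z up.
- dish4: Grey plastic sauce dish 4 (the four are alike; some may be absent), 90 mm wide, rim 24 mm high, about 0.18 kg, with a flat upright lift tab across its middle: 36 mm wide along the dish's x, 14 mm thick along its y, top 62 mm above the underside. Origin: centre of the underside, z up.
- top_tier: A grey plastic dish 84 mm wide on a straight steel stem 18 mm thick and 146 mm long, about 0.26 kg; foot chamfered to 12 mm over its last 4 mm. A flat lift tab stands in the dish (36 mm along x, 14 mm thick along y), its top 208 mm above the foot; dish rim 170 mm above the foot. Origin: centre of the stem's foot, z up the stem. Starts upright, its stem parked in the rest block.
- rest_block: Wooden rest block, 200 x 90 x 70 mm, fixed, with two holes right through: 21 mm wide at x = -55 mm (the top tier's stem is parked in it, foot on the table) and 42 mm wide at x = +55 mm (for the cap). Origin: centre of the underside.
- cap_hole (a point): Centre of the mouth of the rest block's wide hole (42 mm), on the block's top, 70 mm above the table.
- cap: Steel cap that closes the tube at the start: plug 36 mm wide and 18 mm long, flange 62 mm wide and 8 mm thick above it, then a flat tab 36 mm along x, 14 mm thick along y, top 68 mm above the plug's end; 0.12 kg. Origin: centre of the plug's lower end, z up. The flange rests on the tube's mouth, or on the block's top when parked (plug end 18 mm below that).
- spoon1: Bystander, to be left alone: bamboo spoon, 200 mm, lying. Origin on its underside.
- spoon2: Bystander, to be left alone: bamboo spoon, 200 mm, lying. Origin on its underside.
- soy_bottle: Bystander, to be left alone: soy bottle, 56 mm wide, 150 mm high. Origin on its underside.
- chili_jar: Bystander, to be left alone: chilli jar, 60 mm wide, 75 mm high. Origin on its underside.

How it is judged:
By the outcome, as a careful person would: the job done as asked, in the order asked, and still so for the second after the job is handed in, with the robot touching nothing.
Of dish1, dish2, dish3, dish4 only 3 to 4 are there at a start; the rules pass over those that are not, and their reading is None.
At some moment in a run one of dish1, dish2, dish3, dish4 may be knocked a few centimetres aside while the robot is not near it.
It also fails if it takes over 210 s, if anything falls off the work surface, if the arm or the gripper's body presses on something with over 40 N, if the wrist force passes 120 N, or if a joint passes its speed limit or range.

### The arm

A 6-joint arm with a two-finger parallel gripper is mounted at the origin on the work surface. World frame = base frame: x ahead of the robot, y to its left, z up, the work surface at z = 0. Lengths are in mm, angles in rad, forces in N, time in s.
With the tool pointing down it reaches from about 350 to 725 mm from the base axis. Payload 4.3 kg.
Tool frame: the origin (TCP) lies at the very end of the fingers, on their centre line; the grasp point (between the pads) lies 19 mm behind it; z points along the fingers, y is the line along which they close (so a half turn about z gives the same grasp; the last joint's range is limited). The gripper opens to 85 mm and grips with 20 to 120 N. Pads are 22 mm wide; open, the fingers measure 114 mm over their backs; the gripper's body (76 mm by 85 mm) begins 54 mm behind the grasp point. The pads swing forward as they close: fully open they stand 13 mm farther back than shut.
Start: joints at [1.203, 0.377, 0.081, 1.274, 0, 1.46], TCP at [146.604, 556.034, 231.329] pointing down, gripper open.
Joint ranges: [-2.72, 2.72], [-0.84, 1.66], [-1.02, 1.22], [-1.77, 2.12], [-1.37, 1.28], [-3.14, 3.14]. Speed limits (rad/s): [2.57, 2.57, 3.14, 3.14, 3.14, 3.14].

### API

Orientations are given as a unit quaternion [x, y, z, w].
In Python, from cell import manip gives the robot as it stands.
- The arm moves only by the shell command python3 drive.py 'ROWS' [FORCE]. ROWS is a JSON list that holds a single list of rows (three levels of brackets), with 1 to 12 rows, each of 5 numbers: the finger opening in mm, then dx, dy, dz in mm, then a turn about the tool's z in rad; each row shifts and turns the commanded pose from where the row before left it, along the tool's axes as they then stand; what a row does not reach is not made up. A row lasts 1/12 s, in which the tool goes at most 41.7 mm and 0.125 rad, less where a joint would pass 70% of its speed; a pose out of reach is approached as far as the arm can. The fingers move at their own pace and stop on an object; FORCE is the grip in N (left out, the last holds). Time passes only in rows, so rows that do not move let the fingers close. It prints the time, the measured TCP pose, the force, the opening and the grip force at its end. Input that does not fit is refused with a message, and nothing moves.
- manip.sense(): the state, without advancing time (a new reading comes with each control period).
- manip.read_camera(name): name is "side" or "top" or "wrist"; returns the picture (420x560x3 uint8, red, green, blue); there is no depth.
- manip.camera_model(name): a dict with "K" (3x3 intrinsics, pixels), "pose" (4x4, takes a point from camera to world coordinates). Camera axes: x right, y up, looking along -z (the intrinsics and any distortion apply to the point x, -y, -z); pixel columns grow to the right and rows downward; lengths in mm; the calibration is good to about 2 mm. A picture is of the moment at which its call begins: read the wrist's pose just before it. camera_model takes no time and is no camera call; for the wrist camera it gives the pose at the moment of the call.
- manip.finish_job(): hands the job in; it is judged then, once.
The state is a dict: "t": time; "joint_pos": joint angles; "qvel": joint speeds; "joint_efforts": joint torques, N m; "position": TCP position; "eef_rot": TCP orientation; "force": force on the tool from outside, world axes, zero at the start; "ft_torque": the same for the moment, N m; "grip_width": finger opening in mm; "finger_force": force on a finger pad.
Only numpy, scipy, OpenCV 4.12 (cv2) and the standard library are available. Lean on these libraries where they do the work, as an engineer would, in place of code of your own. Each camera call takes 0.05 s, during which the arm holds its last target. There are 200 camera calls.

## Working session

There is one attempt and no reset: what is moved stays moved. The work goes in short steps, Python scripts to look and compute and a shell command to move; the robot and the scene stay as the last step left them, time stands still between calls to the robot, and variables do not carry over. Pictures are saved under pics/ and viewed, at most 14 in all, crops included, and the job is handed in when it is done.

```bash
ls; mkdir -p pics; cat > h.py <<'E'
import numpy as np, cv2
from cell import manip
def snap(n,f):
    m=manip.camera_model(n); im=manip.read_camera(n); cv2.imwrite(f'pics/{f}.png',cv2.cvtColor(im,cv2.COLOR_RGB2BGR))
    np.savez(f'pics/{f}.npz',K=m['K'],pose=m['pose'],im=im); return im,m
def ray(m,u,v):
    K=np.array(m['K']);P=np.array(m['pose']); a=np.linalg.inv(K)@[u,v,1]
    d=P[:3,:3]@[a[0],-a[1],-a[2]]; return P[:3,3],d/np.linalg.norm(d)
def plane(m,u,v,z):
    o,d=ray(m,u,v); return o+d*(z-o[2])/d[2]
def proj(m,p):
    P=np.array(m['pose']);c=P[:3,:3].T@(np.array(p)-P[:3,3]); x=np.array(m['K'])@[c[0],-c[1],-c[2]]; return x[:2]/x[2]
def tri(m1,a,m2,b):
    o1,d1=ray(m1,*a);o2,d2=ray(m2,*b)
    t=np.linalg.lstsq(np.c_[d1,-d2],o2-o1,rcond=None)[0]
    p,q=o1+d1*t[0],o2+d2*t[1]; return (p+q)/2,np.linalg.norm(p-q)
def load(f): return np.load(f'pics/{f}.npz')
E
python3 - <<'E'
from h import *
s=manip.sense(); print({k:np.round(v,3) for k,v in s.items()})
for n in('top','side','wrist'):
    im,m=snap(n,n+'0'); print(n,{k:np.round(v,3).tolist() for k,v in m.items()})
E
```

```text
cell.py
drive.py
pics
{'t': np.float64(0.0), 'joint_pos': array([1.203, 0.378, 0.08 , 1.274, 0.   , 1.461]), 'qvel': array([ 0.001, -0.001, -0.001,  0.001,  0.001,  0.001]), 'joint_efforts': array([-1.0000e-03, -4.6360e+01,  2.6988e+01,  2.1000e-02, -0.0000e+00,
       -0.0000e+00]), 'position': array([146.333, 555.384, 230.356]), 'eef_rot': array([ 0.129,  0.992, -0.001, -0.   ]), 'force': array([0.232, 0.632, 0.07 ]), 'ft_torque': array([-0.025,  0.022,  0.029]), 'finger_force': np.float64(0.0), 'grip_width': np.float64(85.51)}
top {'K': [[464.655, 0.0, 272.639], [0.0, 464.655, 209.189], [0.0, 0.0, 1.0]], 'pose': [[0.022, 0.99, -0.14, 307.436], [-1.0, 0.021, -0.003, -9.847], [-0.0, 0.14, 0.99, 1439.739], [0.0, 0.0, 0.0, 1.0]]}
side {'K': [[448.423, 0.0, 278.632], [0.0, 448.423, 205.888], [0.0, 0.0, 1.0]], 'pose': [[0.812, 0.372, -0.45, -19.285], [-0.583, 0.488, -0.65, -744.829], [-0.022, 0.79, 0.613, 799.609], [0.0, 0.0, 0.0, 1.0]]}
wrist {'K': [[342.528, 0.0, 278.822], [0.0, 342.528, 202.134], [0.0, 0.0, 1.0]], 'pose': [[0.254, -0.92, -0.299, 68.627], [0.967, 0.241, 0.08, 574.839], [-0.001, -0.31, 0.951, 373.607], [0.0, 0.0, 0.0, 1.0]]}
```

View pics/top0.png

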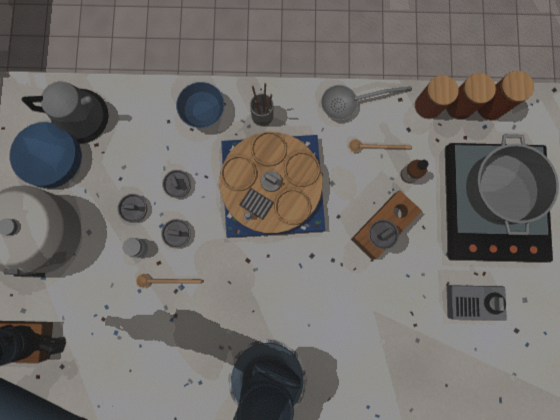

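View pics/side0.png

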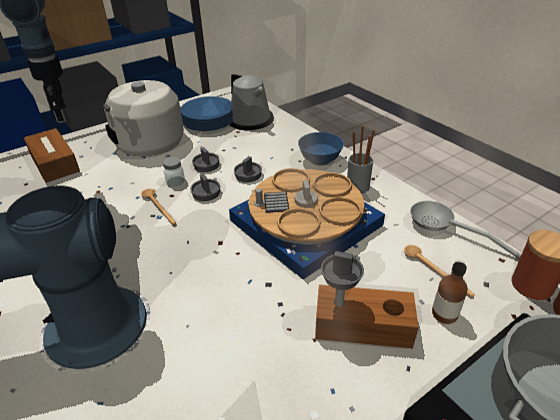

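The top view shows three dishes at about (177,184), (133,208) and (176,233). The deck centre with the cap is at (271,183), and the grille and post are to its lower left (256,204). The block has the tier at (383,234) and the wide hole at (401,211). The side view shows the same layout.

```bash
python3 - <<'E'
from h import *
m=load('top0')
for n,u,v,z in [('d1',177,184,12),('d2',133,208,12),('d3',176,233,12),('deck',271,183,79),('grille',256,204,80),('tier',383,234,170),('caphole',401,211,70),('jar',135,247,75),('soy',419,166,150)]:
    p=plane(m,u,v,z); print(n,p.round(), 'r',np.hypot(*p[:2]).round())
im=m['im'][110:280,100:440]; cv2.imwrite('pics/top0z.png',cv2.resize(im[:,:,::-1],(800,400),interpolation=cv2.INTER_CUBIC))
E
```

```text
d1 [582. 295.  12.] r 652.0
d2 [503. 428.  12.] r 660.0
d3 [428. 291.  12.] r 517.0
deck [578.   1.  79.] r 578.0
grille [513.  44.  80.] r 515.0
tier [ 424. -310.  170.] r 525.0
caphole [ 503. -387.   70.] r 635.0
jar [379. 396.  75.] r 548.0
soy [ 622. -419.  150.] r 750.0
```

View pics/wrist0.png

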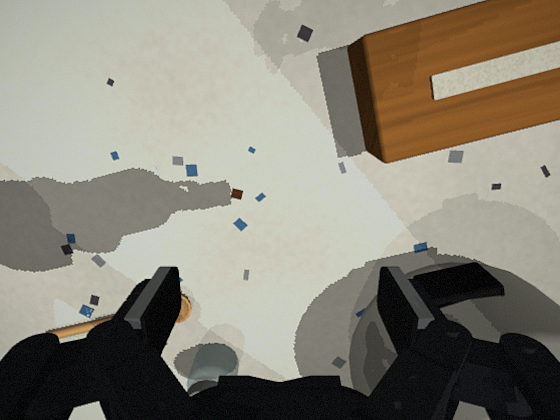

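```bash
cat >> h.py <<'E'
from scipy.spatial.transform import Rotation as Rt
def to(p,yaw=None):
    "tool-axis displacement (mm) to world TCP p, then turn to bring tool y line parallel to world angle yaw (mod pi)"
    s=manip.sense();R=Rt.from_quat(s['eef_rot']).as_matrix();d=R.T@(np.array(p,float)-s['position'])
    out='TCP %s y-ang %.3f j6 %.2f | d %s'%(s['position'].round(1),np.arctan2(R[1,1],R[0,1]),s['joint_pos'][5],d.round(1))
    if yaw is not None:
        a=(np.arctan2(R[1,1],R[0,1])-yaw); a=(a+np.pi/2)%np.pi-np.pi/2; out+=' turn %.3f'%a
    print(out,'t %.1f'%s['t'])
E
python3 -c "
from h import *
to([600,330,230])"
```

```text
TCP [146.4 555.5 230.6] y-ang 1.313 j6 1.46 | d [-496.1 -102.4    0.6] t 0.1
```

```bash
python3 drive.py '[[[85, -40, -8, 0, 0], [85, -40, -8, 0, 0], [85, -40, -8, 0, 0], [85, -40, -8, 0, 0], [85, -40, -8, 0, 0], [85, -40, -8, 0, 0], [85, -40, -8, 0, 0], [85, -40, -8, 0, 0], [85, -40, -8, 0, 0], [85, -40, -8, 0, 0], [85, -40, -8, 0, 0], [85, -40, -8, 0, 0]]]'; python3 drive.py '[[[85, 0, 0, 0, 0], [85, 0, 0, 0, 0]]]'; python3 - <<'E'
from h import *
to([600,330,230]); snap('wrist','w1')
E
```

```text
t: 1.15
position: [587.7, 339.5, 231.0]
eef_rot: [0.129, 0.992, -0.0, -0.0]
force: [0.8, 1.1, -0.6]
grip_width: 85.0
finger_force: 0.0
t: 1.32
position: [587.9, 339.1, 229.6]
eef_rot: [0.13, 0.991, -0.0, -0.001]
force: [-0.8, 0.6, 0.1]
grip_width: 84.8
finger_force: 0.0
TCP [587.9 339.1 229.6] y-ang 1.309 j6 0.69 | d [-14.   -5.6  -0.4] t 1.3
```

View pics/w1.png

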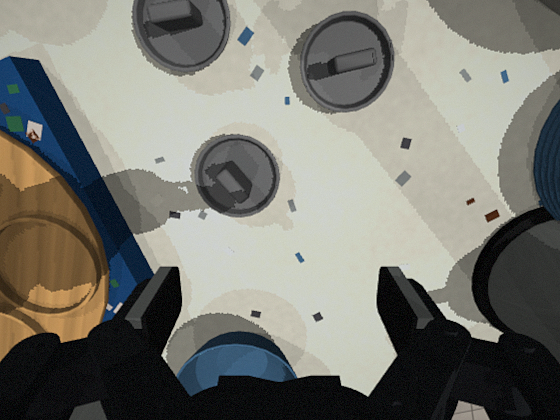

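The wrist view shows three dishes, at (182,27), (348,62) and (235,175), each with a tab. I'll take a second, shifted view to triangulate.

```bash
python3 drive.py '[[[85, 40, -5, 0, 0], [85, 40, -5, 0, 0], [85, 0, 0, 0, 0], [85, 0, 0, 0, 0], [85, 0, 0, 0, 0]]]'; python3 - <<'E'
from h import *
im2,m2=snap('wrist','w2'); w1=load('w1')
rows=[]
for im in (w1['im'],im2):
    g=cv2.cvtColor(im,cv2.COLOR_RGB2HSV)
    # grey plastic: low saturation, darker
    mask=((g[...,1]<50)&(g[...,2]<135)).astype(np.uint8)*255
    mask=cv2.morphologyEx(mask,cv2.MORPH_OPEN,np.ones((5,5)))
    n,l,st,c=cv2.connectedComponentsWithStats(mask)
    for i in range(1,n):
        if st[i,4]>1500: print(st[i],c[i].round(1))
    print()
c1=[(182,27),(348,62),(235,175)]; 
tiles=[]
for im,off in ((w1['im'],0),(im2,95)):
    r=[]
    for u,v in c1:
        a,b=max(0,u-60),max(0,min(v+off-60,300)); r.append(cv2.resize(im[b:b+120,a:a+120],(260,260),interpolation=cv2.INTER_CUBIC)); print(a,b)
    tiles.append(np.hstack(r))
cv2.imwrite('pics/tabs.png',np.vstack(tiles)[:,:,::-1])
E
```

```text
t: 1.78
position: [505.2, 352.5, 232.1]
eef_rot: [0.127, 0.992, 0.0, 0.0]
force: [1.0, 0.5, -0.3]
grip_width: 85.0
finger_force: 0.0
[ 133    0   98   76 6158] [181.1  32.5]
[ 429    0  131   53 5525] [504.1  22.7]
[ 289   11  105  102 8384] [341.8  62.5]
[ 499   72   61  143 4384] [525.6 146.9]
[ 194  135   86   82 5632] [236. 175.]
[ 104  170   56   64 1776] [130.6 202.2]
[ 488  220   72  141 7094] [529.7 284.9]
[ 431  246   53   75 1737] [460.7 286.8]
[ 168  313   98   58 2316] [204.3 334.6]

[  407     0   153   138 18586] [489.3  62.3]
[ 242    9   76   60 2354] [269.9  45.1]
[ 152   65   91   92 6527] [197.  110.4]
[ 304  106   89   86 6146] [347.6 147.8]
[ 490  148   70  131 3189] [518.5 216.7]
[ 207  207   79   76 4743] [245.7 244.2]
[ 480  284   80   78 3526] [527.1 317.8]

122 0
288 2
175 115
122 62
288 97
175 210
```

View pics/tabs.png

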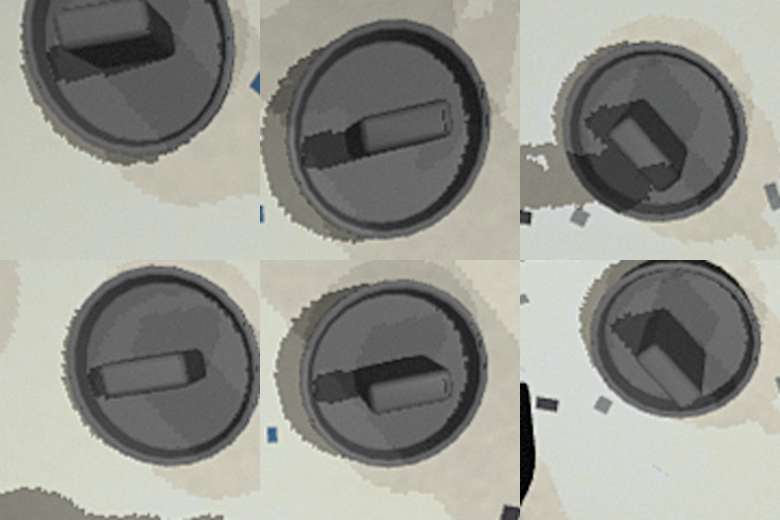

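The crops show the light top faces of the tabs, with corners readable in both views. Next I'll triangulate the tab-top centres and end points.

```bash
python3 - <<'E'
from h import *
a=load('w1');b=load('w2');s=260/120
T={'A':([(59,32),(148,14)],[(100,120),(187,108)],(122,0),(122,62)),
   'B':([(103,137),(188,117)],[(110,137),(191,122)],(288,2),(288,97)),
   'C':([(102,120),(139,163)],[(127,86),(174,137)],(175,115),(175,210))}
for k,(p,q,o1,o2) in T.items():
    P=[np.array(x)/s+o1 for x in p];Q=[np.array(x)/s+o2 for x in q]
    E=[tri(a,x,b,y) for x,y in zip(P,Q)]
    c,g=tri(a,(P[0]+P[1])/2,b,(Q[0]+Q[1])/2)
    print(k,'c',c.round(1),'gap %.1f'%g)
    for m,X in ((a,P),(b,Q)):
        e=[plane(m,*x,62) for x in X]; d=e[1]-e[0]; print('   z62 mid',((e[0]+e[1])/2).round(1),'len %.1f ang %.3f'%(np.hypot(*d[:2]),np.arctan2(d[1],d[0])))
# rim centres from ring mask, plane z=24
E
```

```text
A c [427.  288.3  58.9] gap 0.6
   z62 mid [427.9 289.2  62. ] len 34.3 ang 1.485
   z62 mid [427.  288.7  62. ] len 36.3 ang 1.448
B c [503.3 428.   56.8] gap 0.3
   z62 mid [503.4 426.7  62. ] len 33.3 ang 1.528
   z62 mid [502.1 427.2  62. ] len 34.6 ang 1.503
C c [572.8 298.1  75. ] gap 2.1
   z62 mid [575.5 294.4  62. ] len 24.4 ang 0.409
   z62 mid [579.3 296.1  62. ] len 34.2 ang 0.417
```

```bash
python3 -c "
from h import *
to([640,0,270])"
```

```text
TCP [506.3 352.5 232.3] y-ang 1.314 j6 0.76 | d [-218.7 -307.   -37.8] t 1.8
```

```bash
python3 drive.py '[[[85, -22, -31, -8, 0], [85, -22, -31, -8, 0], [85, -22, -31, -8, 0], [85, -22, -31, -8, 0], [85, -22, -31, -6, 0], [85, -22, -31, 0, 0], [85, -22, -31, 0, 0], [85, -22, -31, 0, 0], [85, -22, -31, 0, 0], [85, -22, -31, 0, 0], [85, 0, 0, 0, 0], [85, 0, 0, 0, 0]]]'; python3 drive.py '[[[85, 0, 0, 0, 0]]]'; python3 -c "
from h import *
snap('wrist','k1')"; python3 drive.py '[[[85, 40, 0, 0, 0], [85, 30, 0, 0, 0], [85, 0, 0, 0, 0], [85, 0, 0, 0, 0], [85, 0, 0, 0, 0]]]'; python3 - <<'E'
from h import *
im2,m2=snap('wrist','k2')
cv2.imwrite('pics/k12.png',np.hstack([load('k1')['im'],im2])[:,:,::-1][:, :])
x=cv2.imread('pics/k12.png');cv2.imwrite('pics/k12.png',cv2.resize(x,(800,300),interpolation=cv2.INTER_AREA))
E
```

```text
t: 2.83
position: [641.7, -7.1, 269.2]
eef_rot: [0.131, 0.991, 0.0, 0.001]
force: [0.9, 0.3, -0.9]
grip_width: 84.9
finger_force: 0.0
t: 2.92
position: [640.8, -4.6, 269.5]
eef_rot: [0.129, 0.992, 0.0, 0.0]
force: [-0.1, 0.9, -0.3]
grip_width: 84.7
finger_force: 0.0
t: 3.38
position: [572.9, 14.6, 270.2]
eef_rot: [0.128, 0.992, 0.0, 0.001]
force: [1.1, 0.2, 0.9]
grip_width: 85.1
finger_force: 0.0
```

View pics/k12.png

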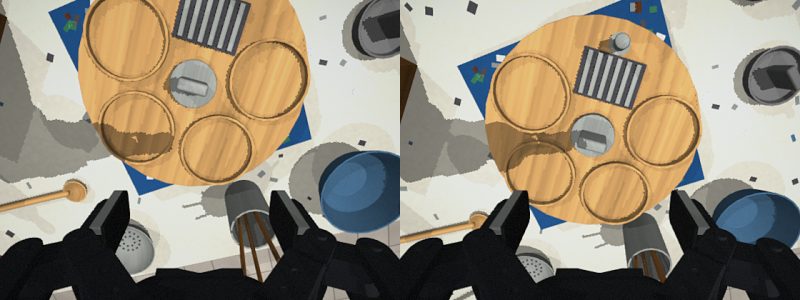

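View pics/k2.png

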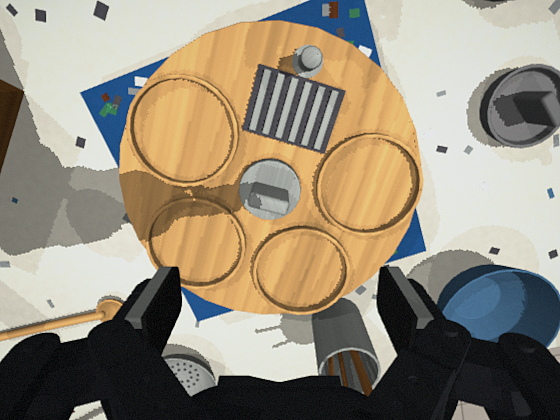

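k2 shows the whole deck. The lips are centred near (185,130), (368,182), (196,244) and (299,269). The post top is at (311,56), the cap flange at (270,189) with its tab near (268,190), and dish A at top right.

```bash
python3 - <<'E'
from h import *
a=load('k1');b=load('k2')
def deck(m):
    g=cv2.cvtColor(m['im'],cv2.COLOR_RGB2HSV)
    mask=((g[...,0]>8)&(g[...,0]<28)&(g[...,1]>75)).astype(np.uint8)*255
    mask[:, :]=cv2.morphologyEx(mask,cv2.MORPH_OPEN,np.ones((9,9)))
    cs,_=cv2.findContours(mask,cv2.RETR_EXTERNAL,cv2.CHAIN_APPROX_NONE)
    c=max(cs,key=cv2.contourArea)[:,0]
    c=cv2.convexHull(c)[:,0]
    P=np.array([plane(m,u,v,74) for u,v in c if 2<u<557 and v>3])
    # robust circle
    w=np.ones(len(P),bool)
    for _ in range(6):
        A=np.c_[2*P[w,:2],np.ones(w.sum())];x=np.linalg.lstsq(A,(P[w,:2]**2).sum(1),rcond=None)[0]
        r=np.sqrt(x[2]+x[0]**2+x[1]**2); e=abs(np.hypot(*(P[:,:2]-x[:2]).T)-r); w=e<max(2,np.median(e)*1.5)
    return x[:2].round(1),r.round(1),w.sum()
print('deck',deck(a),deck(b))
# manual points k2 vs k1 (k1 from the halved picture, factor 1.4)
for n,u,v,z in [('post',311,56,119),('b',185,130,84),('b',368,182,84),('b',196,244,84),('b',299,269,84),('flange',270,189,87)]:
    print(n,plane(b,u,v,z).round(1))
for n,p,q in [('lip',(126*1.4,37.5*1.4),(185,130)),('lip',(267.5*1.4,79*1.4),(368,182)),('lip',(138*1.4,126*1.4),(196,244)),('lip',(216*1.4,149*1.4),(299,269)),('flange',(193.5*1.4,83*1.4),(270,189))]:
    c,g=tri(a,p,b,q);print(n,c.round(1),round(g,1))
r=[cv2.resize(m['im'][y:y+100,x:x+100],(390,390),interpolation=cv2.INTER_CUBIC) for m,x,y in((a,220,70),(b,220,140))]
cv2.imwrite('pics/cap.png',np.hstack(r)[:,:,::-1])
E
```

```text
deck (array([583.4,   0.7]), np.float64(154.2), np.int64(40)) (array([584.3,   0.7]), np.float64(153.8), np.int64(57))
post [476.7  65.  119. ]
b [507.5 -61.1  84. ]
b [601.5  97.6  84. ]
b [622.3 -89.6  84. ]
b [678.6   8.5  84. ]
flange [583.    1.8  87. ]
lip [507.7 -66.1  71.5] 2.7
lip [604.4  99.   74.5] 0.8
lip [616.9 -83.5  98.2] 1.4
lip [681.1   8.5  79.6] 0.7
flange [583.3   1.9  86.2] 0.2
```

View pics/cap.png

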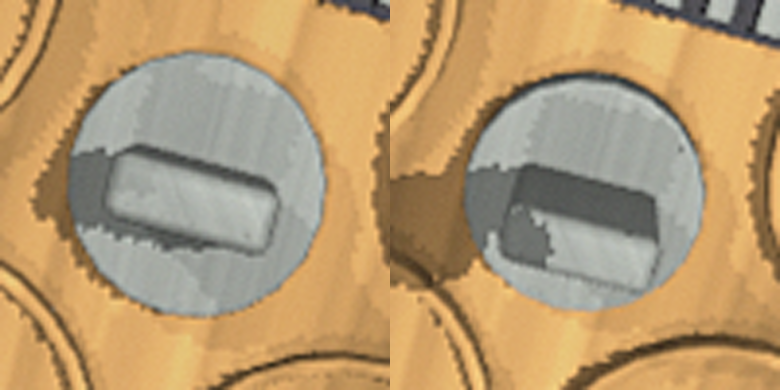

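```bash
python3 - <<'E'
from h import *
a=load('k1');b=load('k2');s=3.9
p=[np.array(x)/s+(220,70) for x in((113,180),(272,221))]; q=[np.array(x)/s+(220,140) for x in((124,231),(259,266))]
c,g=tri(a,(p[0]+p[1])/2,b,(q[0]+q[1])/2);e=[plane(a,*x,129) for x in p];d=e[1]-e[0]
print('cap tab',c.round(1),round(g,1),((e[0]+e[1])/2).round(1),np.hypot(*d[:2]).round(1),np.arctan2(d[1],d[0]).round(3))
t=load('top0');g=cv2.cvtColor(t['im'],cv2.COLOR_RGB2HSV)
mk=((g[...,0]>100)&(g[...,0]<125)&(g[...,1]>120)).astype(np.uint8)*255
mk[:110]=0;mk[250:]=0;mk[:,:215]=0;mk[:,335:]=0
pts=np.argwhere(mk)[:,::-1]; W=np.array([plane(t,u,v,40)[:2] for u,v in pts],np.float32)
print('board',cv2.minAreaRect(W)); print('hob',plane(t,500,202,20).round())
to([427.2,288.8,120],1.46-np.pi/2)
E
```

```text
cap tab [584.3   1.5 129.1] 0.4 [584.3   1.4 129. ] 33.9 1.065
board ((579.8534545898438, -2.786407470703125), (296.3230895996094, 294.14056396484375), 4.979511737823486)
hob [ 545. -708.   20.]
TCP [573.5  14.2 270.2] y-ang 1.314 j6 0.17 | d [211.6 228.4 149.8] turn 1.425 t 3.4
```

```bash
python3 drive.py '[[[85, 27, 29, 0, 0], [85, 27, 29, 0, 0], [85, 27, 29, 0, 0], [85, 27, 29, 10, 0], [85, 27, 29, 10, 0], [85, 27, 29, 10, 0], [85, 27, 29, 10, 0], [85, 22, 25, 10, 0]]]'; python3 drive.py '[[[45, 0, 0, 10, 0.119], [45, 0, 0, 10, 0.119], [45, 0, 0, 10, 0.119], [45, 0, 0, 10, 0.119], [45, 0, 0, 0, 0.119], [45, 0, 0, 0, 0.119], [45, 0, 0, 0, 0.119], [45, 0, 0, 0, 0.119], [45, 0, 0, 0, 0.119], [45, 0, 0, 0, 0.119], [45, 0, 0, 0, 0.119], [45, 0, 0, 0, 0.116]]]'; python3 drive.py '[[[45, 0, 0, 0, 0], [45, 0, 0, 0, 0], [45, 0, 0, 0, 0]]]'; python3 - <<'E'
from h import *
snap('wrist','A1');to([427.2,288.8,36],1.46-np.pi/2)
print(proj(load('A1'),[427.2,288.8,62]))
E
```

```text
t: 4.1
position: [426.4, 290.7, 219.7]
eef_rot: [0.128, 0.992, 0.001, 0.001]
force: [0.9, -0.1, -0.1]
grip_width: 85.0
finger_force: 0.0
t: 5.1
position: [428.2, 288.8, 179.9]
eef_rot: [0.747, 0.664, 0.001, 0.0]
force: [0.4, -0.3, 0.5]
grip_width: 44.6
finger_force: 0.0
t: 5.35
position: [427.3, 288.3, 179.6]
eef_rot: [0.745, 0.667, 0.001, 0.0]
force: [-0.5, 0.4, -0.5]
grip_width: 44.6
finger_force: 0.0
TCP [427.  288.2 179.5] y-ang -0.110 j6 2.15 | d [  0.6   0.  143.5] turn 0.001 t 5.4
[279.47072029 193.71773625]
```

View pics/A1.png

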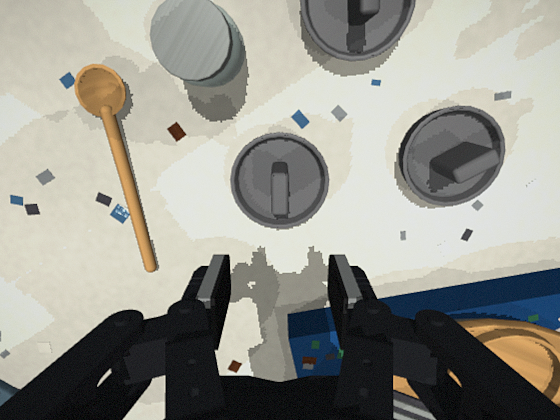

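Dish A's tab top is centred at (280,190), which matches the predicted (279,194). Descending to grip.

```bash
python3 drive.py '[[[45, 0.5, 0, 35, 0], [45, 0, 0, 35, 0], [45, 0, 0, 35, 0], [45, 0, 0, 20, 0], [45, 0, 0, 12, 0], [45, 0, 0, 6, 0], [45, 0, 0, 0, 0], [10, 0, 0, 0, 0], [10, 0, 0, 0, 0], [10, 0, 0, 0, 0], [10, 0, 0, 0, 0], [10, 0, 0, 0, 0]]]' 40; python3 drive.py '[[[10, 0, 0, 0, 0], [10, 0, 0, 0, 0], [10, 0, 0, -20, 0], [10, 0, 0, -40, 0], [10, 0, 0, -40, 0], [10, 0, 0, 0, 0], [10, 0, 0, 0, 0]]]'; python3 - <<'E'
from h import *
to([507.5,-65,180])
E
```

```text
t: 6.4
position: [428.0, 289.0, 37.7]
eef_rot: [0.746, 0.666, 0.002, 0.0]
force: [0.2, -0.1, 6.2]
grip_width: 13.3
finger_force: 40.9
t: 6.98
position: [428.5, 289.4, 138.8]
eef_rot: [0.746, 0.666, 0.003, 0.001]
force: [-0.1, 0.1, -2.5]
grip_width: 13.3
finger_force: 39.8
TCP [428.5 289.4 138.8] y-ang -0.112 j6 2.15 | d [-343.2  118.3  -41.8] t 7.0
```

```bash
python3 drive.py '[[[10, -20, 7, -21, 0], [10, -38, 13, -21, 0], [10, -38, 13, 0, 0], [10, -38, 13, 0, 0], [10, -38, 13, 0, 0], [10, -38, 13, 0, 0], [10, -38, 13, 0, 0], [10, -38, 13, 0, 0], [10, -38, 13, 0, 0], [10, -19, 7, 0, 0], [10, 0, 0, 0, 0], [10, 0, 0, 0, 0]]]';  python3 drive.py '[[[10, 0, 0, 0, 0], [10, 0, 0, 0, 0], [10, 0, 0, 0, 0]]]'; python3 - <<'E'
from h import *
snap('wrist','A2'); to([507.5,-65,111])
a=load('A2')
for n,p in (('post',[476.7,65,119]),('bay',[507.5,-65,84]),('C',[583.5,1,87])): print(n,proj(a,p).round())
E
```

```text
t: 7.98
position: [503.4, -63.1, 174.4]
eef_rot: [0.746, 0.665, -0.001, -0.002]
force: [-0.0, 0.2, -2.5]
grip_width: 13.4
finger_force: 39.8
t: 8.23
position: [504.1, -61.2, 176.1]
eef_rot: [0.745, 0.667, -0.0, -0.001]
force: [0.1, 0.4, -2.4]
grip_width: 13.4
finger_force: 39.8
TCP [504.3 -61.3 176.3] y-ang -0.110 j6 1.43 | d [-3.3  3.7 65.3] t 8.3
post [201.   1.]
bay [285. 209.]
C [391. 103.]
```

View pics/A2.png

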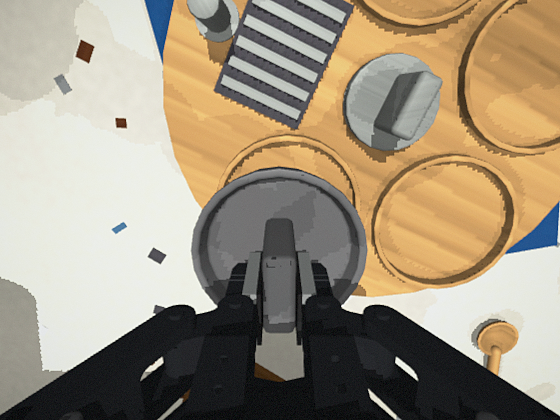

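The lip of the target bay spans about x 219–355 at the top of the dish, centred near 287 as predicted, and the cap is as predicted. Lowering.

```bash
python3 drive.py '[[[10, -3.3, 3.7, 25, 0], [10, 0, 0, 20, 0], [10, 0, 0, 10, 0], [10, 0, 0, 6, 0], [10, 0, 0, 2, 0], [10, 0, 0, 0, 0], [10, 0, 0, 1, 0], [10, 0, 0, 1, 0], [10, 0, 0, 0, 0]]]';python3 - <<'E'
from h import *
to([507.5,-65,111])
E
```

```text
t: 9.03
position: [508.7, -66.4, 112.3]
eef_rot: [0.746, 0.666, 0.0, 0.001]
force: [0.3, 0.1, -1.0]
grip_width: 13.1
finger_force: 39.8
TCP [508.7 -66.4 112.3] y-ang -0.112 j6 1.43 | d [ 1.2 -1.3  1.3] t 9.0
```

```bash
python3 drive.py '[[[10, 0.7, -0.7, 1, 0], [10, 0, 0, 0, 0], [45, 0, 0, 0, 0], [45, 0, 0, 0, 0], [45, 0, 0, 0, 0], [45, 0, 0, 0, 0], [45, 0, 0, -20, 0], [45, 0, 0, -40, 0], [45, 0, 0, -40, 0], [45, 0, 0, 0, 0], [45, 0, 0, 0, 0]]]';python3 - <<'E'
from h import *
to([577.5,295.5,210],0.412-np.pi/2)
E
```

```text
t: 9.95
position: [509.7, -66.0, 213.4]
eef_rot: [0.746, 0.666, 0.002, 0.003]
force: [0.9, -0.8, -0.6]
grip_width: 45.2
finger_force: 0.0
TCP [509.7 -66.  213.4] y-ang -0.112 j6 1.43 | d [366.8  26.9   3.3] turn 1.047 t 9.9
```

```bash
cat >> h.py <<'E'
def grey(m,z=24,amin=1500,smax=50,vmax=135):
    "grey-dish blobs -> (px centre, world centre of hull at z, ellipse-ish size mm)"
    g=cv2.cvtColor(np.array(m['im']),cv2.COLOR_RGB2HSV)
    k=((g[...,1]<smax)&(g[...,2]<vmax)).astype(np.uint8)*255
    k=cv2.morphologyEx(k,cv2.MORPH_OPEN,np.ones((5,5)))
    for c in cv2.findContours(k,cv2.RETR_EXTERNAL,cv2.CHAIN_APPROX_NONE)[0]:
        if cv2.contourArea(c)<amin: continue
        h=cv2.convexHull(c)[:,0]
        W=np.array([plane(m,u,v,z)[:2] for u,v in h],np.float32)
        (x,y),r=cv2.minEnclosingCircle(W); q=cv2.minAreaRect(W)
        if 30<r<62: print('px',c[:,0].mean(0).round(),'world',np.round(q[0],1),'size',np.round(q[1],1))
E
python3 drive.py '[[[45, 30, 2.2, 0, 0], [45, 37, 2.7, 0, 0], [45, 37, 2.7, 0, 0], [45, 37, 2.7, 0, 0], [45, 37, 2.7, 0, 0], [45, 37, 2.7, 0, 0], [45, 37, 2.7, 0, 0], [45, 37, 2.7, 0, 0], [45, 37, 2.7, 0, 0], [45, 37, 2.7, 3, 0], [45, 4, 0.4, 0, 0]]]'; python3 drive.py '[[[45, 0, 0, 0, -0.123], [45, 0, 0, 0, -0.123], [45, 0, 0, 0, -0.123], [45, 0, 0, 0, -0.123], [45, 0, 0, 0, -0.123], [45, 0, 0, 0, -0.123], [45, 0, 0, 0, -0.123], [45, 0, 0, 0, -0.123], [45, 0, 0, 0, -0.123], [45, 0, 0, 0, -0.123], [45, 0, 0, 0, -0.123], [45, 0, 0, 0, -0.123]]]'; python3 drive.py '[[[45, 0, 0, 0, -0.123], [45, 0, 0, 0, -0.123], [45, 0, 0, 0, -0.123], [45, 0, 0, 0, -0.123], [45, 0, 0, 0, -0.126], [45, 0, 0, 0, 0], [45, 0, 0, 0, 0], [45, 0, 0, 0, 0]]]'; python3 - <<'E'
from h import *
snap('wrist','C1');to([577.5,295.5,37],0.412-np.pi/2)
for f in('w1','w2','C1'): print(f);grey(load(f))
print(proj(load('C1'),[577.5,295.5,62]).round(),proj(load('C1'),[577.5,295.5,0]).round())
E
```

```text
t: 10.87
position: [574.2, 301.7, 204.3]
eef_rot: [0.744, 0.669, -0.001, -0.002]
force: [-0.3, -0.2, 0.3]
grip_width: 44.8
finger_force: 0.0
t: 11.87
position: [574.4, 295.5, 205.7]
eef_rot: [0.1, 0.995, -0.001, -0.001]
force: [-0.3, -1.0, 0.1]
grip_width: 44.5
finger_force: 0.0
t: 12.53
position: [574.8, 295.9, 206.7]
eef_rot: [-0.202, 0.979, -0.0, -0.001]
force: [-0.9, 0.8, -0.0]
grip_width: 45.3
finger_force: 0.0
TCP [574.9 295.9 206.9] y-ang 1.979 j6 -0.03 | d [ -2.4  -1.4 169.9] turn -0.004 t 12.6
w1
px [461. 286.] world [774. 502.] size [58.9 99.9]
px [133. 202.] world [579.  178.1] size [71.7 35.7]
px [236. 174.] world [581.5 293.4] size [89.2 86.9]
px [340.  62.] world [501.5 421.5] size [98.8 88.4]
px [181.  31.] world [442.7 284. ] size [89.4 63.3]
w2
px [245. 243.] world [579.4 294.3] size [88.1 92.6]
px [346. 147.] world [502.5 426.5] size [88.7 87.9]
px [196. 111.] world [427.1 288.2] size [89.1 87.4]
px [275.  45.] world [391.1 377.8] size [68.4 48.2]
C1
px [274. 180.] world [581.  293.2] size [88.  87.9]
px [425. 157.] world [501.5 423.5] size [92.1 93.4]
px [153. 112.] world [564.9 166.8] size [66.4 26.7]
px [486.  23.] world [389.2 399.9] size [ 48.3 110.8]
[278. 191.] [278. 174.]
```

```bash
python3 -c "
from h import *
to([580,294,37])"; python3 drive.py '[[[45, -6, -3, 40, 0], [45, 0, 0, 40, 0], [45, 0, 0, 40, 0], [45, 0, 0, 30, 0], [45, 0, 0, 14, 0], [45, 0, 0, 6, 0], [45, 0, 0, 0, 0], [10, 0, 0, 0, 0], [10, 0, 0, 0, 0], [10, 0, 0, 0, 0], [10, 0, 0, 0, 0], [10, 0, 0, 0, 0]]]' 40; python3 -c "
from h import *
to([580,294,37])";python3 drive.py '[[[10, 0, 0, 0, 0], [10, 0, 0, 0, 0], [10, 0, 0, -20, 0], [10, 0, 0, -40, 0], [10, 0, 0, -40, 0], [10, 0, 0, -40, 0], [10, 0, 0, 0, 0]]]'; python3 - <<'E'
from h import *
to([605.5,98.5,180])
E
```

```text
TCP [574.9 295.9 206.9] y-ang 1.979 j6 -0.03 | d [ -4.1  -3.8 169.9] t 12.6
t: 13.58
position: [583.6, 296.5, 39.9]
eef_rot: [-0.204, 0.979, 0.0, 0.002]
force: [-0.3, 0.3, 5.9]
grip_width: 13.1
finger_force: 40.0
TCP [583.6 296.5  39.9] y-ang 1.981 j6 -0.04 | d [ 4.4 -0.9  2.9] t 13.6
t: 14.17
position: [586.2, 297.6, 187.6]
eef_rot: [-0.204, 0.979, 0.001, 0.007]
force: [2.2, 0.3, 0.1]
grip_width: 13.3
finger_force: 39.3
TCP [586.2 297.6 187.6] y-ang 1.981 j6 -0.04 | d [  61.8 -190.3    6.7] t 14.2
```

```bash
python3 drive.py '[[[10, 12, -37, 7, 0], [10, 12, -37, 0, 0], [10, 12, -37, 0, 0], [10, 12, -37, 0, 0], [10, 10, -37, 0, 0], [10, 0, -5, 0, 0], [10, 0, 0, 0, 0], [10, 0, 0, 0, 0], [10, 0, 0, 0, 0], [10, 0, 0, 0, 0]]]'; python3 - <<'E'
from h import *
snap('wrist','C2');snap('top','top1');to([608.7,99.8,111])
a=load('C2')
for n,p in (('bay',[605.5,98.5,84]),('C',[583.5,1,87]),('bay3',[622.7,-91,84]),('bay0',[683,10,84])): print(n,proj(a,p).round())
E
```

```text
t: 15.0
position: [604.1, 100.1, 170.5]
eef_rot: [-0.205, 0.979, 0.0, -0.0]
force: [-0.3, 0.0, -1.9]
grip_width: 13.1
finger_force: 39.6
TCP [604.2  99.9 170.5] y-ang 1.983 j6 -0.35 | d [-4.  -2.  59.5] t 15.1
bay [277. 211.]
C [152. 126.]
bay3 [  1. 124.]
bay0 [126. 256.]
```

View pics/C2.png

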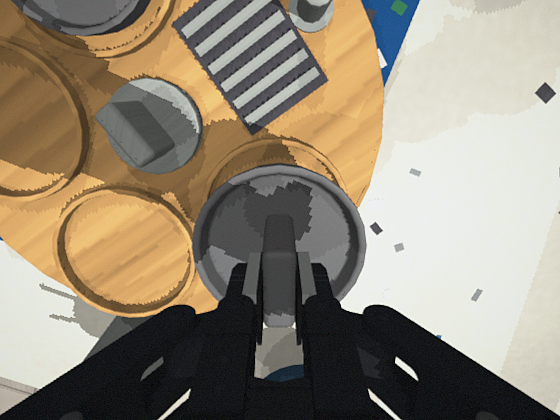

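C2 shows dish C in the gripper, with rim centre x about 280. The target lip spans about 205–353 and dish A sits in its bay at the upper left; the cap and bays are as predicted. Lowering.

```bash
python3 drive.py '[[[10, -2, -1, 25, 0], [10, 0, 0, 18, 0], [10, 0, 0, 8, 0], [10, 0, 0, 5, 0], [10, 0, 0, 0, 0], [10, 0, 0, 1, 0], [10, 0, 0, 0, 0], [10, 0, 0, 0, 0]]]';python3 - <<'E'
from h import *
to([606.5,99.0,113])
E
```

```text
t: 15.77
position: [606.9, 98.6, 114.1]
eef_rot: [-0.204, 0.979, 0.0, 0.0]
force: [-0.4, -0.1, -1.3]
grip_width: 13.1
finger_force: 39.6
TCP [606.9  98.6 114.1] y-ang 1.981 j6 -0.35 | d [0.2 0.6 1.1] t 15.8
```

```bash
python3 drive.py '[[[10, 0, 0, 1, 0], [10, 0, 0, 0, 0], [45, 0, 0, 0, 0], [45, 0, 0, 0, 0], [45, 0, 0, 0, 0], [45, 0, 0, 0, 0], [45, 0, 0, -20, 0], [45, 0, 0, -40, 0], [45, 0, 0, -40, 0], [45, 0, 0, 0, 0], [45, 0, 0, 0, 0]]]';python3 - <<'E'
from h import *
to([502.7,427,210],1.503-np.pi/2)
E
```

```text
t: 16.68
position: [609.0, 98.5, 215.9]
eef_rot: [-0.204, 0.979, -0.0, 0.003]
force: [-0.5, -0.2, -0.1]
grip_width: 45.0
finger_force: 0.0
TCP [609.   98.5 215.9] y-ang 1.981 j6 -0.35 | d [-33.5 343.6   5.3] turn -1.093 t 16.7
```

```bash
python3 drive.py '[[[45, -3.5, 34, 0, 0], [45, -3.5, 34, 0, 0], [45, -3.5, 34, 0, 0], [45, -3.5, 34, 0, 0], [45, -3.5, 34, 0, 0], [45, -3.5, 34, 0, 0], [45, -3.5, 34, 0, 0], [45, -3, 34, 0, 0], [45, -3, 34, 0, 0], [45, -3, 34, 0, 0], [45, 0, 3, 0, 0]]]'; python3 drive.py '[[[45, 0, 0, 0, -0.122], [45, 0, 0, 0, -0.122], [45, 0, 0, 0, -0.122], [45, 0, 0, 0, -0.122], [45, 0, 0, 0, -0.122], [45, 0, 0, 0, -0.122], [45, 0, 0, 0, -0.122], [45, 0, 0, 0, -0.122], [45, 0, 0, 0, -0.117], [45, 0, 0, 0, 0], [45, 0, 0, 0, 0], [45, 0, 0, 0, 0]]]'; python3 - <<'E'
from h import *
snap('wrist','B1');to([502.7,427,37],1.503-np.pi/2)
grey(load('B1'))
print(proj(load('B1'),[502.7,427,62]).round(),proj(load('B1'),[502.7,427,24]).round())
E
```

```text
t: 17.6
position: [497.2, 431.0, 210.2]
eef_rot: [-0.207, 0.978, 0.001, -0.002]
force: [0.4, -1.1, -0.1]
grip_width: 45.0
finger_force: 0.0
t: 18.6
position: [500.3, 425.8, 211.7]
eef_rot: [-0.682, 0.731, 0.0, -0.001]
force: [1.6, -1.0, -0.7]
grip_width: 44.6
finger_force: 0.0
TCP [500.5 426.  212. ] y-ang 3.072 j6 -0.89 | d [ -1.3  -2.3 175. ] turn -0.002 t 18.6
px [275. 173.] world [503.  425.8] size [88.4 87.8]
px [390. 123.] world [387.4 386. ] size [53.9 78.7]
[275. 188.] [275. 177.]
```

```bash
python3 drive.py '[[[45, -1, -2.4, 40, 0], [45, 0, 0, 40, 0], [45, 0, 0, 40, 0], [45, 0, 0, 30, 0], [45, 0, 0, 18, 0], [45, 0, 0, 6, 0], [45, 0, 0, 0, 0], [10, 0, 0, 0, 0], [10, 0, 0, 0, 0], [10, 0, 0, 0, 0], [10, 0, 0, 0, 0], [10, 0, 0, 0, 0]]]' 40; python3 -c "
from h import *
to([503,426.5,37])";python3 drive.py '[[[10, 0, 0, 0, 0], [10, 0, 0, 0, 0], [10, 0, 0, -20, 0], [10, 0, 0, -40, 0], [10, 0, 0, -40, 0], [10, 0, 0, -40, 0], [10, 0, 0, -20, 0], [10, 0, 0, 0, 0]]]'; python3 - <<'E'
from h import *
to([622.7,-91,200])
E
```

```text
t: 19.65
position: [504.9, 428.3, 41.2]
eef_rot: [-0.683, 0.731, -0.0, 0.002]
force: [0.2, -0.8, 5.6]
grip_width: 13.1
finger_force: 40.2
TCP [504.9 428.3  41.2] y-ang 3.074 j6 -0.90 | d [2.  1.8 4.1] t 19.6
t: 20.32
position: [505.8, 429.1, 205.8]
eef_rot: [-0.683, 0.731, -0.001, 0.006]
force: [0.0, 0.2, -0.9]
grip_width: 13.1
finger_force: 39.5
TCP [505.8 429.1 205.8] y-ang 3.074 j6 -0.90 | d [ 511.  -151.7    3.5] t 20.3
```

```bash
python3 drive.py '[[[10, 30, -9, 0, 0], [10, 40, -12, 0, 0], [10, 40, -12, 0, 0], [10, 40, -12, 0, 0], [10, 40, -12, 0, 0], [10, 40, -12, 0, 0], [10, 40, -12, 0, 0], [10, 40, -12, 0, 0], [10, 40, -12, 0, 0], [10, 40, -12, 0, 0], [10, 40, -12, 0, 0], [10, 40, -12, 0, 0]]]';python3 drive.py '[[[10, 38, -11, 0, 0], [10, 0, 0, 10, 0], [10, 0, 0, 10, 0], [10, 0, 0, 0, 0], [10, 0, 0, 0, 0], [10, 0, 0, 0, 0], [10, 0, 0, 0, 0]]]'; python3 - <<'E'
from h import *
snap('wrist','B2');to([622.5,-89,115])
a=load('B2')
for n,p in (('bay',[622.7,-91,84]),('C',[583.5,1,87]),('bay0',[682,10,84])): print(n,proj(a,p).round())
E
```

```text
t: 21.32
position: [611.0, -52.2, 197.3]
eef_rot: [-0.683, 0.731, 0.001, -0.001]
force: [0.7, 0.4, -1.5]
grip_width: 13.3
finger_force: 39.4
t: 21.9
position: [620.2, -87.6, 179.0]
eef_rot: [-0.684, 0.73, -0.0, 0.0]
force: [0.1, 0.1, -2.0]
grip_width: 13.0
finger_force: 39.4
TCP [620.4 -87.8 179.2] y-ang 3.076 j6 -1.75 | d [ 1.1 -2.1 64.2] t 21.9
bay [274. 202.]
C [331. 308.]
bay0 [211. 322.]
```

View pics/B2.png

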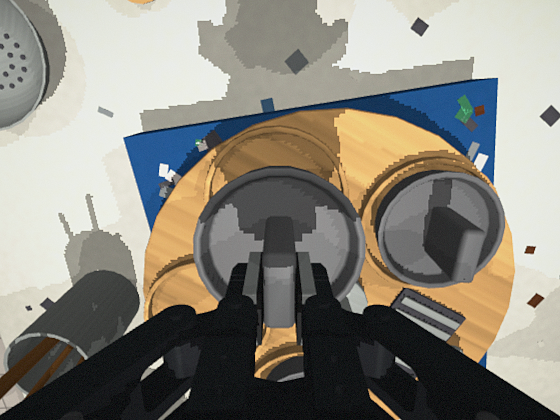

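B2 shows the target lip at x about 207–343, top at about 128, as predicted. Dish A sits inside its lip at right. Lowering.

```bash
python3 drive.py '[[[10, 1.3, -2.1, 25, 0], [10, 0, 0, 18, 0], [10, 0, 0, 10, 0], [10, 0, 0, 6, 0], [10, 0, 0, 3, 0], [10, 0, 0, 1, 0], [10, 0, 0, 0, 0], [10, 0, 0, 0, 0]]]';python3 - <<'E'
from h import *
to([622.5,-89,115])
E
```

```text
t: 22.62
position: [623.0, -90.6, 116.7]
eef_rot: [-0.683, 0.731, -0.001, 0.001]
force: [-0.5, -0.0, -2.2]
grip_width: 13.3
finger_force: 39.5
TCP [623.  -90.6 116.7] y-ang 3.074 j6 -1.75 | d [-1.5  0.6  1.7] t 22.6
```

```bash
python3 drive.py '[[[10, -0.8, 0, 1, 0], [10, 0, 0, 1, 0], [10, 0, 0, 0, 0], [45, 0, 0, 0, 0], [45, 0, 0, 0, 0], [45, 0, 0, 0, 0], [45, 0, 0, 0, 0], [45, 0, 0, -20, 0], [45, 0, 0, -40, 0], [45, 0, 0, -40, 0], [45, 0, 0, 0, 0], [45, 0, 0, 0, 0]]]';python3 - <<'E'
from h import *
to([584.3,1.4,200],1.065-np.pi/2)
E
```

```text
t: 23.62
position: [624.5, -90.2, 216.9]
eef_rot: [-0.683, 0.731, -0.003, 0.002]
force: [-0.1, -0.2, -0.6]
grip_width: 45.1
finger_force: 0.0
TCP [624.5 -90.2 216.9] y-ang 3.074 j6 -1.75 | d [-88.7  46.4  16.5] turn 0.438 t 23.6
```

```bash
python3 drive.py '[[[45, -30, 15.5, 0, 0], [45, -30, 15.5, 0, 0], [45, -29, 15.5, 0, 0], [45, 0, 0, 6, 0.11], [45, 0, 0, 5, 0.11], [45, 0, 0, 5, 0.11], [45, 0, 0, 0, 0.108], [45, 0, 0, 0, 0], [45, 0, 0, 0, 0], [45, 0, 0, 0, 0]]]'; python3 - <<'E'
from h import *
snap('wrist','P1'); to([584.3,1.4,104],1.065-np.pi/2)
a=load('P1'); x,y=proj(a,[584.3,1.4,129]).astype(int); print(x,y)
im=a['im'][y-60:y+60,x-80:x+80]
g=cv2.cvtColor(im,cv2.COLOR_RGB2GRAY)
# composite: wrist cap crop + top + deck of the top camera
t=manip.read_camera('top')[100:280,200:440]
c=np.hstack([cv2.resize(im,(400,300),interpolation=cv2.INTER_CUBIC),cv2.resize(t,(400,300),interpolation=cv2.INTER_CUBIC)])
cv2.imwrite('pics/c1.png',c[:,:,::-1])
E
```

```text
t: 24.45
position: [581.5, 2.3, 196.9]
eef_rot: [-0.509, 0.861, 0.0, -0.0]
force: [-0.2, 0.5, 0.2]
grip_width: 44.9
finger_force: 0.0
TCP [581.7   2.2 197.1] y-ang 2.638 j6 -1.17 | d [-0.6 -2.8 93.1] turn 0.002 t 24.5
273 220
```

View pics/c1.png

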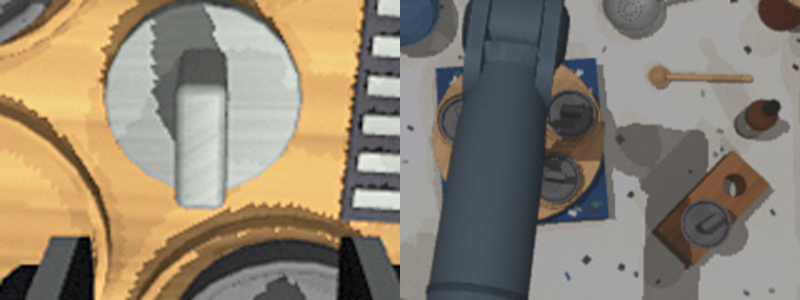

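Cap tab is centred at crop (200,146), matching the prediction within about 1 mm. The top view shows two of the placed dishes in their bays and the block. Gripping the cap.

```bash
python3 drive.py '[[[45, -0.6, -2.8, 35, 0], [45, 0, 0, 30, 0], [45, 0, 0, 16, 0], [45, 0, 0, 8, 0], [45, 0, 0, 4, 0], [45, 0, 0, 0, 0], [10, 0, 0, 0, 0], [10, 0, 0, 0, 0], [10, 0, 0, 0, 0], [10, 0, 0, 0, 0], [10, 0, 0, 0, 0], [10, 0, 0, 0, 0]]]' 40; python3 -c "
from h import *
to([584.3,1.4,104])";python3 drive.py '[[[10, 0, 0, -10, 0], [10, 0, 0, -15, 0], [10, 0, 0, -20, 0], [10, 0, 0, -40, 0], [10, 0, 0, -35, 0], [10, 0, 0, 0, 0], [10, 0, 0, 0, 0], [10, 0, 0, 0, 0]]]'; python3 - <<'E'
from h import *
to([547,-309,225])
E
```

```text
t: 25.55
position: [585.9, 1.3, 106.2]
eef_rot: [-0.508, 0.861, -0.001, 0.001]
force: [0.4, -0.1, 6.1]
grip_width: 13.5
finger_force: 40.8
TCP [585.9   1.3 106.2] y-ang 2.636 j6 -1.17 | d [0.7 1.5 2.2] t 25.6
t: 26.22
position: [584.3, 1.5, 224.4]
eef_rot: [-0.508, 0.861, 0.0, -0.0]
force: [-0.8, 0.5, -2.7]
grip_width: 13.5
finger_force: 39.9
TCP [584.3   1.5 224.4] y-ang 2.636 j6 -1.17 | d [ 289.8 -117.7   -0.6] t 26.2
```

```bash
python3 drive.py '[[[10, 25, -10, 0, 0], [10, 38, -15.5, 0, 0], [10, 38, -15.5, 0, 0], [10, 38, -15.5, 0, 0], [10, 38, -15.5, 0, 0], [10, 38, -15.5, 0, 0], [10, 38, -15.5, 0, 0], [10, 36, -14.5, 0, 0], [10, 0, 0, 0, 0], [10, 0, 0, 0, 0], [10, 0, 0, 0, 0], [10, 0, 0, 0, 0]]]'; python3 -c "
from h import *
snap('wrist','R1')";python3 drive.py '[[[10, 30, -15, 0, 0], [10, 0, 0, 0, 0], [10, 0, 0, 0, 0], [10, 0, 0, 0, 0]]]'; python3 - <<'E'
from h import *
snap('wrist','R2'); to([547,-309,225])
for f in('R1','R2'):
    m=load(f);g=cv2.cvtColor(m['im'],cv2.COLOR_RGB2HSV); print(f,'expect',proj(m,[503,-387,70]).round(),proj(m,[424,-310,170]).round())
    k=((g[...,0]<22)&(g[...,1]>90)&(g[...,2]>60)).astype(np.uint8)*255
    k=cv2.morphologyEx(k,cv2.MORPH_OPEN,np.ones((3,3)))
    cs,h=cv2.findContours(k,cv2.RETR_CCOMP,cv2.CHAIN_APPROX_NONE)
    for i,c in enumerate(cs):
        A=cv2.contourArea(c)
        if A>400: print('hole' if h[0][i][3]>=0 else 'blob',A,np.round(cv2.minAreaRect(c),1).tolist() if 0 else [np.round(q,1) for q in cv2.minAreaRect(c)],c[:,0].min(0),c[:,0].max(0))
E
```

```text
t: 27.22
position: [547.1, -306.6, 223.5]
eef_rot: [-0.508, 0.861, 0.001, -0.0]
force: [0.2, -0.2, -1.5]
grip_width: 13.4
finger_force: 39.8
t: 27.6
position: [546.3, -340.6, 224.5]
eef_rot: [-0.508, 0.861, 0.0, 0.0]
force: [0.2, 0.5, -1.6]
grip_width: 12.9
finger_force: 39.8
TCP [ 546.3 -340.5  224.6] y-ang 2.637 j6 -1.72 | d [-27.9  14.6  -0.4] t 27.6
R1 expect [278.  76.] [466. 125.]
blob 812.0 [array([281.1, 362. ]), array([21.5, 52.9]), np.float64(48.5)] [259 339] [303 380]
blob 1804.0 [array([459.7, 337.9]), array([135.1,  23.1]), np.float64(32.8)] [398 309] [511 383]
blob 2405.5 [array([119.6, 214.4]), array([185.3,  34.2]), np.float64(50.3)] [ 68 135] [185 288]
blob 3928.5 [array([111.6, 100.7]), array([76.1, 70.7]), np.float64(75.3)] [71 66] [148 139]
blob 21164.0 [array([315.4,  83.7]), array([201.2, 118.4]), np.float64(14.8)] [212   2] [426 165]
hole 2047.0 [array([276.2,  75.4]), array([53.7, 50.1]), np.float64(63.4)] [250  49] [301 103]
R2 expect [297. 114.] [484. 177.]
blob 469.5 [array([475.7, 356.5]), array([76.5,  9.1]), np.float64(33.0)] [442 338] [506 380]
blob 1943.0 [array([141.5, 243.4]), array([165.8,  33.4]), np.float64(50.0)] [ 94 175] [201 307]
blob 3361.0 [array([137.2, 138.1]), array([71.9, 65.9]), np.float64(61.6)] [ 97 107] [172 175]
blob 20088.0 [array([347.5, 126.2]), array([220.6, 110.9]), np.float64(14.9)] [233  45] [467 197]
hole 1563.0 [array([292.4, 109.9]), array([43. , 47.2]), np.float64(43.2)] [270  88] [319 133]
```

```bash
python3 - <<'E'
from h import *
from scipy.optimize import least_squares
cen=[]
for f in('R1','R2'):
    m=load(f);g=cv2.cvtColor(m['im'],cv2.COLOR_RGB2HSV)
    k=((g[...,0]<22)&(g[...,1]>90)&(g[...,2]>60)).astype(np.uint8)*255
    k=cv2.morphologyEx(k,cv2.MORPH_OPEN,np.ones((3,3)))
    cs,h=cv2.findContours(k,cv2.RETR_CCOMP,cv2.CHAIN_APPROX_NONE)
    c=max([c for i,c in enumerate(cs) if h[0][i][3]>=0],key=cv2.contourArea)
    hu=cv2.convexHull(c)[:,0]; e=cv2.minEnclosingCircle(c); el=cv2.fitEllipse(hu)
    W=np.array([plane(m,u,v,70)[:2] for u,v in hu])
    s=least_squares(lambda x:np.hypot(*(W-x).T)-21,W.mean(0),loss='soft_l1').x
    s3=least_squares(lambda x:np.hypot(*(W-x[:2]).T)-x[2],[*W.mean(0),21]).x
    print(f,s.round(1),s3.round(1),'ell',np.round(el[0],1),np.round(el[1],1)); cen.append((m,el[0]))
    b=max(cs,key=cv2.contourArea)
print('tri',[np.round(v,1) for v in tri(cen[0][0],cen[0][1],cen[1][0],cen[1][1])])
print(to([503,-387,180]))
E
```

```text
R1 [ 504.2 -387.8] [ 504.2 -387.8   20.7] ell [275.9  75.5] [50.7 54.3]
R2 [ 503.3 -390.2] [ 504.  -390.9   19.1] ell [293.7 110.6] [44.  49.2]
tri [array([ 503.5, -389.1,   43.1]), np.float64(0.1)]
TCP [ 546.3 -340.5  224.6] y-ang 2.637 j6 -1.72 | d [61.7 15.4 44.6] t 27.6
None
```

```bash
python3 drive.py '[[[10, 30, 7, 0, 0], [10, 31.5, 8.5, 0, 0], [10, 0, 0, 30, 0], [10, 0, 0, 30, 0], [10, 0, 0, 25, 0], [10, 0, 0, 14, 0], [10, 0, 0, 0, 0], [10, 0, 0, 0, 0], [10, 0, 0, 0, 0]]]'; python3 -c "
from h import *
to([504,-388,114])"
```

```text
t: 28.4
position: [503.6, -388.1, 127.1]
eef_rot: [-0.508, 0.861, -0.001, 0.0]
force: [0.0, -0.6, 0.2]
grip_width: 12.9
finger_force: 39.8
TCP [ 503.6 -388.1  127.1] y-ang 2.637 j6 -1.82 | d [-0.2 -0.3 13.1] t 28.4
```

```bash
python3 drive.py '[[[10, 0, 0, 5, 0], [10, 0, 0, 5, 0], [10, 0, 0, 3, 0], [10, 0, 0, 2, 0], [10, 0, 0, 2, 0], [10, 0, 0, 0, 0]]]'; python3 drive.py '[[[10, 0, 0, 3, 0], [10, 0, 0, 3, 0], [10, 0, 0, 0, 0]]]'
```

```text
t: 28.9
position: [502.9, -387.9, 108.2]
eef_rot: [-0.508, 0.861, 0.0, 0.0]
force: [1.3, 0.3, -1.0]
grip_width: 13.4
finger_force: 39.8
t: 29.15
position: [502.9, -388.0, 102.0]
eef_rot: [-0.508, 0.861, 0.0, 0.0]
force: [1.0, 0.1, -1.4]
grip_width: 13.3
finger_force: 39.8
```

```bash
python3 drive.py '[[[10, 0, 0, 3, 0], [10, 0, 0, 2, 0], [10, 0, 0, 0, 0]]]'; python3 drive.py '[[[10, 0, 0, 1, 0], [10, 0, 0, 0, 0]]]'; python3 drive.py '[[[10, 0, 0, 1, 0], [10, 0, 0, 0, 0]]]'
```

```text
t: 29.4
position: [502.9, -388.1, 97.3]
eef_rot: [-0.508, 0.861, -0.0, 0.0]
force: [1.8, -0.1, -2.2]
grip_width: 13.1
finger_force: 39.8
t: 29.57
position: [502.9, -388.1, 97.2]
eef_rot: [-0.508, 0.861, -0.0, 0.0]
force: [-0.4, 1.2, 3.1]
grip_width: 13.3
finger_force: 40.4
t: 29.73
position: [502.9, -388.1, 97.2]
eef_rot: [-0.508, 0.861, -0.001, 0.0]
force: [-1.2, 3.0, 9.2]
grip_width: 13.4
finger_force: 41.2
```

```bash
python3 drive.py '[[[45, 0, 0, -2, 0], [45, 0, 0, 0, 0], [45, 0, 0, 0, 0], [45, 0, 0, 0, 0], [45, 0, 0, -20, 0], [45, 0, 0, -40, 0], [45, 0, 0, -40, 0], [45, 0, 0, -40, 0], [45, 0, 0, -35, 0], [45, 0, 0, 0, 0], [45, 0, 0, 0, 0]]]'; python3 -c "
from h import *
to([453,-258,272])"
```

```text
t: 30.65
position: [503.9, -389.4, 275.3]
eef_rot: [-0.508, 0.862, -0.003, 0.001]
force: [-0.6, -0.4, -0.5]
grip_width: 44.6
finger_force: 0.0
TCP [ 503.9 -389.4  275.3] y-ang 2.636 j6 -1.82 | d [-90.3 108.2   2.5] t 30.6
```

```bash
python3 drive.py '[[[45, -30, 36, 0, 0], [45, -30, 36, 0, 0], [45, -30, 36, 0, 0], [45, 0, 0, 0, 0], [45, 0, 0, 0, 0], [45, 0, 0, 0, 0], [45, 0, 0, 0, 0]]]'; python3 -c "
from h import *
snap('wrist','T1');to([440,-288,272])"; python3 drive.py '[[[45, 32, 5, 0, 0], [45, 0, 0, 0, 0], [45, 0, 0, 0, 0], [45, 0, 0, 0, 0]]]'; python3 - <<'E'
from h import *
snap('wrist','T2');to([424,-310,272])
r=[]
for f in('T1','T2'):
    m=load(f);x,y=proj(m,[424,-310,190]).astype(int);x0=max(0,x-100);y0=max(0,y-100);print(f,x,y,x0,y0)
    r.append(cv2.resize(m['im'][y0:y0+200,x0:x0+200],(400,400),interpolation=cv2.INTER_CUBIC))
t=manip.read_camera('side'); b=[cv2.resize(t[150:350,220:440],(220,200)),cv2.resize(load('T1')['im'],(267,200))]
b=np.hstack([*b,np.zeros((200,313,3),np.uint8)])
cv2.imwrite('pics/tier.png',np.vstack([np.hstack(r),b])[:,:,::-1])
E
```

```text
t: 31.23
position: [457.8, -272.5, 271.9]
eef_rot: [-0.508, 0.862, 0.0, -0.0]
force: [-0.1, -0.4, 0.4]
grip_width: 45.0
finger_force: 0.0
TCP [ 458.  -272.7  272.1] y-ang 2.635 j6 -1.72 | d [22.1  8.3  0.1] t 31.3
t: 31.62
position: [437.9, -298.0, 272.4]
eef_rot: [-0.507, 0.862, 0.0, 0.0]
force: [0.6, -0.1, -0.2]
grip_width: 44.9
finger_force: 0.0
TCP [ 438.  -297.5  272.4] y-ang 2.635 j6 -1.78 | d [17.7  6.2  0.4] t 31.7
T1 295 141 195 41
T2 287 188 187 88
```

View pics/tier.png

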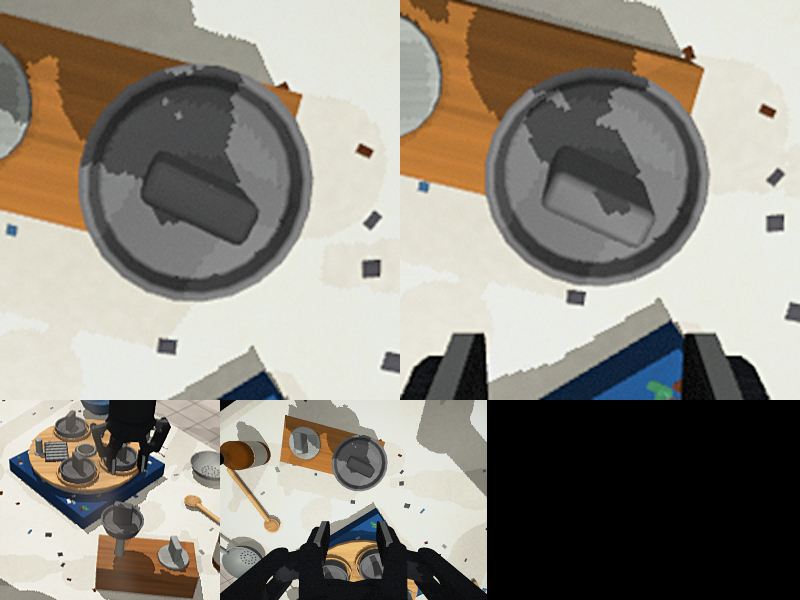

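The composite shows the cap parked flat in the wide hole and three dishes on the deck. The tier's tab centre is at about (200,204) in crop T1 and (197,212) in T2. The rim centres are at (196,183) and (197,177).

```bash
python3 - <<'E'
from h import *
a=load('T1');b=load('T2')
f1=lambda p:np.array(p)/2+(195,41); f2=lambda p:np.array(p)/2+(187,88)
print('tab tri',tri(a,f1((199,204)),b,f2((197,212))),'rim tri',tri(a,f1((196,183)),b,f2((197,177))))
for m,P in((a,[f1((146,180)),f1((252,229))]),(b,[f2((147,194)),f2((246,230))])):
    e=[plane(m,*x,208) for x in P];d=e[1]-e[0];print(((e[0]+e[1])/2).round(1),np.hypot(*d[:2]).round(1),np.arctan2(d[1],d[0]).round(3))
print('rim',plane(a,*f1((196,183)),170).round(1),plane(b,*f2((197,177)),170).round(1))
to([424,-310,200],0)
E
```

```text
tab tri (array([ 424.66399062, -312.53586154,  209.97285216]), np.float64(0.16016807548674925)) rim tri (array([ 423.26214916, -313.64614459,  170.97478871]), np.float64(0.07976725371701497))
[ 424.6 -311.9  208. ] 35.3 2.207
[ 425. -312.  208.] 33.6 2.273
rim [ 423.3 -313.5  170. ] [ 423.4 -313.5  170. ]
TCP [ 438.1 -297.2  272.5] y-ang 2.636 j6 -1.78 | d [18.   6.1 72.5] turn -0.506 t 31.7
```

```bash
python3 drive.py '[[[45, 0, 0, 0, 0.121], [45, 0, 0, 0, 0.121], [45, 0, 0, 0, 0.121], [45, 0, 0, 0, 0.121], [45, 0, 0, 0, 0.121], [45, 0, 0, 0, 0.121], [45, 0, 0, 0, 0.121], [45, 0, 0, 0, 0.121], [45, 0, 0, 0, 0.121], [45, 0, 0, 0, 0.121], [45, 0, 0, 0, 0.121], [45, 0, 0, 0, 0.121]]]';python3 drive.py '[[[45, 0, 0, 0, 0.121], [45, 0, 0, 0, 0.121], [45, 0, 0, 0, 0.121], [45, 0, 0, 0, 0.121], [45, 0, 0, 0, 0], [45, 0, 0, 0, 0], [45, 0, 0, 0, 0]]]'; python3 -c "
from h import *
to([424.3,-312.5,183],0.70)"
```

```text
t: 32.72
position: [438.1, -296.7, 272.6]
eef_rot: [0.195, 0.981, 0.0, 0.0]
force: [0.7, -0.5, -0.7]
grip_width: 45.2
finger_force: 0.0
t: 33.3
position: [437.8, -296.9, 272.6]
eef_rot: [0.42, 0.907, 0.0, 0.0]
force: [0.7, 0.5, 0.9]
grip_width: 45.0
finger_force: 0.0
TCP [ 437.8 -296.9  272.6] y-ang 0.703 j6 0.15 | d [ -3.1 -20.4  89.6] turn 0.003 t 33.3
```

```bash
python3 drive.py '[[[45, -3, -20.5, 0, 0], [45, 0, 0, 30, 0], [45, 0, 0, 30, 0], [45, 0, 0, 16, 0], [45, 0, 0, 8, 0], [45, 0, 0, 4, 0], [45, 0, 0, 0, 0], [45, 0, 0, 0, 0]]]'; python3 -c "
from h import *
to([424.3,-312.5,183],0.70)"; python3 drive.py '[[[25, 0, 0, 0, 0], [10, 0, 0, 0, 0], [10, 0, 0, 0, 0], [10, 0, 0, 0, 0], [10, 0, 0, 0, 0], [10, 0, 0, 0, 0]]]' 60;python3 drive.py '[[[10, 0, 0, 0, 0], [10, 0, 0, 0, 0]]]'
```

```text
t: 33.97
position: [424.5, -313.1, 185.6]
eef_rot: [0.421, 0.907, -0.0, 0.001]
force: [0.8, 0.3, -0.3]
grip_width: 45.0
finger_force: 0.0
TCP [ 424.5 -313.1  185.6] y-ang 0.701 j6 0.11 | d [0.6 0.3 2.6] turn 0.001 t 34.0
t: 34.47
position: [424.7, -313.2, 185.8]
eef_rot: [0.422, 0.907, -0.0, 0.001]
force: [0.2, 0.9, 6.0]
grip_width: 12.7
finger_force: 60.4
t: 34.63
position: [424.7, -313.2, 185.8]
eef_rot: [0.422, 0.907, -0.0, 0.001]
force: [0.8, 0.4, 6.2]
grip_width: 12.8
finger_force: 60.4
```

```bash
python3 drive.py '[[[10, 0, 0, -5, 0], [10, 0, 0, -15, 0], [10, 0, 0, -25, 0], [10, 0, 0, -30, 0], [10, 0, 0, -30, 0], [10, 0, 0, -30, 0], [10, 0, 0, -23, 0], [10, 0, 0, 0, 0], [10, 0, 0, 0, 0], [10, 0, 0, 0, 0]]]'; python3 -c "
from h import *
to([583.5,1.5,343])"
```

```text
t: 35.47
position: [423.4, -312.3, 341.2]
eef_rot: [0.422, 0.907, 0.0, -0.001]
force: [0.1, 0.9, -1.9]
grip_width: 12.5
finger_force: 59.5
TCP [ 423.4 -312.3  341.2] y-ang 0.700 j6 0.11 | d [136.9 324.6  -1.6] t 35.5
```

```bash
python3 drive.py '[[[10, 7, 16, 0, 0], [10, 14, 33, 0, 0], [10, 14, 33, 0, 0], [10, 14, 33, 0, 0], [10, 14, 33, 0, 0], [10, 14, 33, 0, 0], [10, 14, 33, 0, 0], [10, 14, 33, 0, 0], [10, 14, 33, 0, 0], [10, 14, 33, 0, 0], [10, 4, 11, 0, 0], [10, 0, 0, 0, 0]]]';python3 drive.py '[[[10, 0, 0, 0, 0], [10, 0, 0, 0, 0], [10, 0, 0, 0, 0]]]'; python3 -c "
from h import *
to([583.5,1.3,266])"
```

```text
t: 36.47
position: [583.4, 3.8, 339.7]
eef_rot: [0.42, 0.908, -0.0, -0.002]
force: [-0.0, -0.5, -2.7]
grip_width: 12.7
finger_force: 59.5
t: 36.72
position: [582.7, -0.5, 342.2]
eef_rot: [0.423, 0.906, -0.0, -0.001]
force: [-0.5, -0.8, -1.9]
grip_width: 12.8
finger_force: 59.5
TCP [ 5.827e+02 -5.000e-01  3.422e+02] y-ang 0.698 j6 0.76 | d [ 0.8  1.9 76.2] t 36.7
```

```bash
python3 drive.py '[[[10, 0.8, 1.7, 25, 0], [10, 0, 0, 25, 0], [10, 0, 0, 15, 0], [10, 0, 0, 8, 0], [10, 0, 0, 8, 0], [10, 0, 0, 8, 0], [10, 0, 0, 8, 0], [10, 0, 0, 8, 0], [10, 0, 0, 0, 0], [10, 0, 0, 0, 0]]]'; python3 -c "
from h import *
to([583.5,1.3,226])"
```

```text
t: 37.55
position: [584.0, 2.6, 237.4]
eef_rot: [0.422, 0.907, -0.0, -0.0]
force: [0.7, 0.5, -0.9]
grip_width: 12.4
finger_force: 59.4
TCP [584.    2.6 237.4] y-ang 0.700 j6 0.77 | d [-0.7 -1.2 11.4] t 37.5
```

```bash
python3 drive.py '[[[10, -0.7, -1.2, 4, 0], [10, 0, 0, 4, 0], [10, 0, 0, 0, 0]]]'|egrep 'pos|force:'; python3 drive.py '[[[10, 0, 0, 2, 0], [10, 0, 0, 0, 0]]]'|egrep 'pos|force:';python3 drive.py '[[[10, 0, 0, 1, 0], [10, 0, 0, 0, 0]]]'|egrep 'pos|force:';python3 drive.py '[[[10, 0, 0, 1, 0], [10, 0, 0, 0, 0]]]'|egrep 'pos|force:'
```

```text
position: [583.5, 1.2, 229.0]
force: [0.0, 0.4, -2.4]
finger_force: 59.4
position: [583.6, 1.3, 227.3]
force: [0.3, 1.2, -2.1]
finger_force: 59.5
position: [583.7, 1.3, 226.6]
force: [-0.5, 0.4, -2.0]
finger_force: 59.5
position: [583.9, 1.2, 225.9]
force: [-0.3, 0.1, -1.7]
finger_force: 59.6
```

```bash
for i in 1; do python3 drive.py '[[[10, 0, 0, 1, 0], [10, 0, 0, 0, 0]]]'|egrep 'pos|force:';python3 drive.py '[[[10, 0, 0, 1, 0], [10, 0, 0, 0, 0]]]'|egrep 'pos|force:'; done
```

```text
position: [584.2, 1.2, 225.7]
force: [-0.2, 0.1, 3.9]
finger_force: 60.3
position: [584.5, 1.2, 225.6]
force: [-1.1, 0.3, 8.4]
finger_force: 60.9
```

```bash
python3 drive.py '[[[10, 0, 0, -0.6, 0], [10, 0, 0, 0, 0], [10, 0, 0, 0, 0]]]' 110|egrep 'pos|force:'; for r in 1; do python3 drive.py '[[[10, 1.5, 0, 0, 0], [10, 1.5, 0, 0, 0], [10, 0, 0, 0, 0]]]'|egrep 'pos|^force:';python3 drive.py '[[[10, 1.5, 0, 0, 0], [10, 1.5, 0, 0, 0], [10, 0, 0, 0, 0]]]'|egrep 'pos|^force:'; done
```

```text
position: [584.3, 1.2, 225.7]
force: [-1.9, 0.0, 5.6]
finger_force: 95.6
position: [583.0, 2.8, 225.8]
force: [0.0, -1.2, 5.8]
position: [581.6, 4.7, 225.8]
force: [1.8, -3.8, 6.7]
```

```bash
python3 drive.py '[[[10, -1, 1.7, 0, 0], [10, -1, 1.7, 0, 0], [10, 0, 0, 0, 0]]]'|egrep 'pos|^force:';python3 drive.py '[[[10, -1, 1.7, 0, 0], [10, 0, 0, 0, 0]]]'|egrep 'pos|^force:';python3 drive.py '[[[10, -2, 0, 0, 0], [10, -1, 0, 0, 0], [10, 0, 0, 0, 0]]]'|egrep 'pos|^force:';python3 drive.py '[[[10, -2, 0, 0, 0], [10, -1, 0, 0, 0], [10, 0, 0, 0, 0]]]'|egrep 'pos|^force:'
```

```text
position: [584.3, 5.1, 225.8]
force: [-2.4, -4.5, 9.6]
position: [585.5, 5.3, 225.8]
force: [-3.3, -3.3, 11.2]
position: [586.7, 3.7, 225.7]
force: [-4.0, -2.4, 11.9]
position: [588.0, 2.1, 225.6]
force: [-5.5, -0.5, 13.3]
```

```bash
python3 drive.py '[[[10, -1, -1.7, -1, 0], [10, -1, -1.7, 0, 0], [10, 0, 0, 0, 0]]]'|egrep 'pos|^force:';python3 drive.py '[[[10, -1, -1.8, 0, 0], [10, 0, 0, 0, 0]]]'|egrep 'pos|^force:';python3 drive.py '[[[10, 1, -1.7, 0, 0], [10, 1, -1.7, 0, 0], [10, 0, 0, 0, 0]]]'|egrep 'pos|^force:';python3 drive.py '[[[10, 1, -1.8, 0, 0], [10, 0, 0, 0, 0]]]'|egrep 'pos|^force:'
```

```text
position: [586.6, -0.3, 225.7]
force: [-4.3, 1.4, 8.9]
position: [586.2, -1.5, 225.6]
force: [-2.6, 3.3, 7.2]
position: [583.6, -2.3, 225.6]
force: [-0.1, 3.9, 4.0]
position: [581.1, -4.8, 224.8]
force: [-0.2, -1.1, -2.8]
```

```bash
python3 drive.py '[[[10, 0, 0, 1, 0], [10, 0, 0, 1, 0], [10, 0, 0, 0, 0]]]'|egrep 'pos|^force:';python3 drive.py '[[[10, 0, 0, 1, 0], [10, 0, 0, 0, 0]]]'|egrep 'pos|^force:'
```

```text
position: [581.1, -4.9, 222.0]
force: [-0.0, 0.5, -1.8]
position: [581.2, -4.7, 221.5]
force: [-0.5, 0.1, -2.1]
```

```bash
python3 drive.py '[[[10, 0, 0, 1.5, 0], [10, 0, 0, 0, 0]]]'|egrep 'pos|^force:';python3 drive.py '[[[10, 0, 0, 1.5, 0], [10, 0, 0, 0, 0]]]'|egrep 'pos|^force:';python3 drive.py '[[[10, 0, 0, 1.5, 0], [10, 0, 0, 0, 0]]]'|egrep 'pos|^force:'
```

```text
position: [581.3, -4.5, 220.2]
force: [-0.3, -0.8, -2.5]
position: [581.4, -4.4, 218.9]
force: [-0.2, -0.5, -2.0]
position: [581.4, -4.4, 217.4]
force: [0.0, 1.1, -2.4]
```

```bash
python3 drive.py '[[[10, 0, 0, 3, 0], [10, 0, 0, 3, 0], [10, 0, 0, 0, 0]]]'|egrep 'pos|^force:';python3 drive.py '[[[10, 0, 0, 3, 0], [10, 0, 0, 3, 0], [10, 0, 0, 0, 0]]]'|egrep 'pos|^force:';python3 drive.py '[[[10, 0, 0, 3, 0], [10, 0, 0, 3, 0], [10, 0, 0, 0, 0]]]'|egrep 'pos|^force:'; python3 drive.py '[[[10, 0, 0, 2, 0], [10, 0, 0, 1, 0], [10, 0, 0, 0, 0]]]'|egrep 'pos|^force:'
```

```text
position: [581.2, -4.4, 210.9]
force: [-0.1, -0.2, -1.4]
position: [581.2, -4.4, 204.9]
force: [-0.5, -0.5, -1.2]
position: [581.2, -4.4, 198.9]
force: [0.0, -1.0, -2.1]
position: [581.4, -4.4, 196.4]
force: [0.1, -0.7, -2.3]
```

```bash
python3 drive.py '[[[10, 0, 0, 1.5, 0], [10, 0, 0, 0, 0]]]'|egrep 'pos|^force:';python3 drive.py '[[[10, 0, 0, 1, 0], [10, 0, 0, 0, 0]]]'|egrep 'pos|^force:';python3 drive.py '[[[10, 0, 0, 1, 0], [10, 0, 0, 0, 0]]]'|egrep 'pos|^force:'
```

```text
position: [581.5, -4.4, 195.0]
force: [0.3, 0.7, -2.3]
position: [581.5, -4.4, 194.1]
force: [-0.3, -0.3, -2.2]
position: [581.9, -4.4, 194.0]
force: [-0.3, 0.2, 2.1]
```

```bash
python3 drive.py '[[[10, 0, 0, -0.5, 0], [45, 0, 0, 0, 0], [45, 0, 0, 0, 0], [45, 0, 0, 0, 0], [45, 0, 0, 0, 0], [45, 0, 0, -20, 0], [45, 0, 0, -40, 0], [45, 0, 0, -35, 0], [45, 0, 0, 0, 0], [45, 0, 0, 0, 0]]]'; python3 - <<'E'
from h import *
to([480,64,250],1.03); print(proj(load('C2'),[476.7,65,119]).round())
E
```

```text
t: 44.38
position: [583.4, -4.6, 291.5]
eef_rot: [0.422, 0.907, 0.001, 0.003]
force: [0.5, -0.1, -0.5]
grip_width: 45.0
finger_force: 0.0
TCP [583.4  -4.6 291.5] y-ang 0.700 j6 0.75 | d [119.3 -35.   40.8] turn -0.330 t 44.4
[318. -16.]
```

```bash
python3 drive.py '[[[45, 33, -10, 0, 0], [45, 33, -11, 10, 0], [45, 33, -11, 20, 0], [45, 0, 0, 0, -0.11], [45, 0, 0, 0, -0.11], [45, 0, 0, 0, -0.11], [45, 0, 0, 0, 0], [45, 0, 0, 0, 0], [45, 0, 0, 0, 0]]]'; python3 - <<'E'
from h import *
snap('wrist','S1'); m=load('S1'); to([476.7,65,94],1.03)
x,y=proj(m,[476.7,65,119]); print('pred',x,y)
g=cv2.cvtColor(m['im'],cv2.COLOR_RGB2GRAY); hs=cv2.cvtColor(m['im'],cv2.COLOR_RGB2HSV)
x0,y0=int(x)-50,int(y)-50; 
c=cv2.HoughCircles(cv2.medianBlur(g[y0:y0+100,x0:x0+100],3),cv2.HOUGH_GRADIENT,1.2,10,param1=80,param2=12,minRadius=10,maxRadius=22)
for q in (c[0][:5] if c is not None else []): print((q+[x0,y0,0]).round(1),plane(m,q[0]+x0,q[1]+y0,119).round(1))
for v in range(y0+10,y0+90,5): print(v,' '.join('%3d/%3d'%(hs[v,u,2],hs[v,u,1]) for u in range(x0+10,x0+90,6)))
E
```

```text
t: 45.13
position: [493.1, 50.6, 258.1]
eef_rot: [0.268, 0.963, -0.0, -0.0]
force: [-0.1, -0.2, 0.4]
grip_width: 45.1
finger_force: 0.0
TCP [493.3  50.6 258.3] y-ang 1.028 j6 0.52 | d [ 21.6   3.8 164.3] turn -0.002 t 45.2
pred 285.0075156901839 163.8658103121261
[302.8 190.4  21.3] [504.4  66.3 119. ]
[299.2 174.8  20. ] [490.9  70.5 119. ]
[289.6 156.8  15.8] [473.6  71.3 119. ]
[277.6 183.2  14.3] [487.8  51.1 119. ]
[318.4 149.6  21.3] [480.7  94.7 119. ]
123 138/192 138/188 139/196 142/196 140/215 126/176 119/ 79 109/ 61  95/ 40 136/201 142/205 119/135 127/133 128/129
128 123/137 208/142 238/130 237/128 239/128 239/122 237/125 220/134 234/130 237/126 235/129 247/128 224/139 152/139
133 240/125 223/132 230/129 233/127 240/124 237/125 234/133 224/132 234/128 227/129 235/128 237/128 237/126 230/130
138 239/127 221/134 230/129 235/130 237/127 238/122 227/134 224/130 233/131 229/130 234/130 238/125 238/129 225/131
143 239/125 222/130 232/129 233/130 238/126 239/127 138/  9 180/ 13 181/ 14 240/134 231/129 239/128 237/131 237/128
148 241/125 221/136 230/127 232/131 238/126 181/144 178/
[... 519 characters left out ...]
/134
173  82/ 16 142/ 11 116/  4  76/ 27 135/ 13  63/  4 120/  6 162/ 11 162/ 11  83/ 18  76/  7  73/ 24  83/ 18  67/ 27
178  82/ 16 179/ 10 141/  9  67/ 27 198/ 12  86/ 21 195/  7  84/ 15 199/  8  75/ 17 166/ 12 134/  6  51/ 30 177/ 12
183  86/ 12 178/ 14 138/  9  87/ 15 195/ 10  93/ 11 198/  9  94/ 11 197/ 12  80/ 22 179/ 11 118/  4  56/ 14 180/  9
188  97/ 37 177/ 16 143/ 12  52/ 20 197/  9  88/ 14 200/  8  90/ 17 200/  8  78/ 13 185/ 12 103/  2  75/ 14 188/  9
193  87/ 26 175/ 10 131/  8  44/ 23 196/  8  73/  7 173/  9  76/ 17 198/  9  79/ 16 192/ 11  80/ 13 110/ 12 167/  6
198 130/ 65 178/  9 140/  2  56/ 23 176/ 10  83/  9 176/  9  85/ 15 178/  9  79/ 23 201/ 10  76/ 23 144/ 12 141/  5
```

```bash
python3 drive.py '[[[45, 21.5, 6, 0, 0], [45, 0, 0, 40, 0], [45, 0, 0, 40, 0], [45, 0, 0, 40, 0], [45, 0, 0, 25, 0], [45, 0, 0, 12, 0], [45, 0, 0, 6, 0], [45, 0, 0, 0, 0]]]'|egrep 'pos|^force:'; python3 drive.py '[[[10, 0, 0, 0, 0], [10, 0, 0, 0, 0], [10, 0, 0, 0, 0], [10, 0, 0, 0, 0], [10, 0, 0, 0, 0], [10, 0, 0, 0, 0]]]' 40; python3 -c "
from h import *
to([583.5,1.3,100])"
```

```text
position: [477.1, 66.8, 94.4]
force: [0.1, 0.2, -0.6]
t: 46.35
position: [479.6, 67.3, 97.3]
eef_rot: [0.267, 0.964, 0.001, 0.002]
force: [-0.9, 2.1, 5.1]
grip_width: 16.5
finger_force: 39.2
TCP [479.6  67.3  97.3] y-ang 1.030 j6 0.55 | d [-123.    -3.1   -2.3] t 46.4
```

```bash
python3 drive.py '[[[10, -0.2, -6.2, -2, -0.05], [10, -0.35, -12.4, 0, -0.1], [10, -0.35, -12.4, 0, -0.1], [10, -0.35, -12.4, 0, -0.1], [10, -0.2, -6.2, 0, -0.05], [10, 0, 0, 0, 0], [10, 0, 0, 0, 0]]]';  python3 -c "
from h import *
to([583.5,1.3,100])"
```

```text
t: 46.93
position: [462.2, 19.5, 97.5]
eef_rot: [0.071, 0.997, -0.001, 0.001]
force: [5.4, -1.7, -9.2]
grip_width: 16.1
finger_force: 41.0
TCP [462.2  19.5  97.5] y-ang 1.429 j6 0.05 | d [-122.7   -0.9   -2.2] t 46.9
```

```bash
python3 drive.py '[[[10, -1, 0, 1.5, 0], [10, 0, 0, 0, 0]]]'|egrep '^force:'; python3 drive.py '[[[10, -0.5, -12.4, 0, -0.1], [10, -0.5, -12.4, 0, -0.1], [10, -0.5, -12.4, 0, -0.1], [10, -0.5, -12.4, 0, -0.1], [10, 0, 0, 0, 0], [10, 0, 0, 0, 0]]]';  python3 -c "
from h import *
to([583.5,1.3,100])"
```

```text
force: [-1.0, -1.4, 7.1]
t: 47.6
position: [465.2, -30.6, 97.4]
eef_rot: [-0.128, 0.992, -0.002, 0.001]
force: [-0.3, -4.2, 5.8]
grip_width: 16.2
finger_force: 42.6
TCP [465.2 -30.6  97.4] y-ang 1.828 j6 -0.46 | d [-122.5    0.7   -2.5] t 47.6
```

```bash
python3 drive.py '[[[10, -0.5, -12.4, -0.5, -0.1], [10, -0.5, -12.4, 0, -0.1], [10, -0.5, -12.4, 0, -0.1], [10, -0.5, -12.4, 0, -0.1], [10, 0, 0, 0, 0], [10, 0, 0, 0, 0]]]'|egrep 'pos|^force:';  python3 drive.py '[[[10, -0.6, -12.4, 0, -0.1], [10, -0.6, -12.4, 0, -0.1], [10, -0.6, -12.4, 0, -0.1], [10, -0.6, -12.4, 0, -0.1], [10, 0, 0, 0, 0], [10, 0, 0, 0, 0]]]';  python3 -c "
from h import *
to([583.5,1.3,100])"
```

```text
position: [486.1, -73.4, 97.4]
force: [-1.2, 0.4, 6.0]
t: 48.6
position: [523.6, -106.3, 97.4]
eef_rot: [-0.504, 0.864, -0.001, -0.0]
force: [-1.5, -3.7, 5.1]
grip_width: 16.6
finger_force: 42.7
TCP [ 523.6 -106.3   97.4] y-ang 2.627 j6 -1.37 | d [-123.2    0.8   -2.8] t 48.6
```

```bash
python3 drive.py '[[[10, -0.6, -12.4, 0, -0.1], [10, -0.6, -12.4, 0, -0.1], [10, -0.6, -12.4, 0, -0.1], [10, -0.6, -12.4, 0, -0.1], [10, -0.6, -12.4, 0, -0.1], [10, 0, 0, 0, 0], [10, 0, 0, 0, 0], [10, 0, 0, 0, 0]]]';  python3 -c "
from h import *
s=manip.sense();print(s['ft_torque'],s['force'])
to([583.5,1.3,100])"
```

```text
t: 49.27
position: [584.3, -122.8, 97.4]
eef_rot: [-0.702, 0.712, -0.003, -0.0]
force: [3.9, -6.1, -0.6]
grip_width: 16.5
finger_force: 42.1
[-1.22972134 -0.69685143  0.20328097] [ 3.89238383 -6.08149746 -0.63452883]
TCP [ 584.3 -122.8   97.4] y-ang 3.127 j6 -1.87 | d [-124.1    2.5   -3.1] t 49.3
```

```bash
for k in 1; do python3 drive.py '[[[10, -0.2, -6.2, 0, -0.05], [10, 0, 0, 0, 0], [10, 0, 0, 0, 0]]]'|egrep 'pos|^force:'; python3 drive.py '[[[10, -0.2, -6.2, 0, -0.05], [10, 0, 0, 0, 0], [10, 0, 0, 0, 0]]]'|egrep 'pos|^force:';python3 drive.py '[[[10, -0.2, -6.2, 0, -0.05], [10, 0, 0, 0, 0], [10, 0, 0, 0, 0]]]'|egrep 'pos|^force:'; done
```

```text
position: [590.0, -122.7, 97.4]
force: [4.3, -6.8, 0.1]
position: [594.9, -122.5, 97.4]
force: [-0.3, -8.5, 3.3]
position: [601.2, -121.9, 97.4]
force: [0.2, -7.3, 3.2]
```

```bash
python3 drive.py '[[[10, 1.5, 6.2, 0, 0.05], [10, 0, 0, 0, 0], [10, 0, 0, 0, 0]]]'|egrep 'pos|^force:'; python3 drive.py '[[[45, 0, 0, 0, 0], [45, 0, 0, 0, 0], [45, 0, 0, 0, 0], [45, 0, 0, 0, 0], [45, 0, 0, -15, 0], [45, 0, 0, -40, 0], [45, 0, 0, -40, 0], [45, 0, 0, -40, 0], [45, 0, 0, 0, 0], [45, 0, 0, 0, 0]]]'; python3 - <<'E'
from h import *
to([595,-123,230]); snap('wrist','F1');m=load('F1')
hs=cv2.cvtColor(m['im'],cv2.COLOR_RGB2HSV);C=np.array([584,1.3])
print('pred',proj(m,[594.9,-122.5,119]).round())
for a in np.radians([270,275,280]): print(proj(m,[C[0]+125*np.cos(a),C[1]+125*np.sin(a),119]).round(1),end=' ')
k=((hs[...,1]<40)&(hs[...,2]>60)).astype(np.uint8)*255
x,y=proj(m,[594.9,-122.5,119]).astype(int)
for v in range(y-40,y+40,5): print(v,''.join('#' if hs[v,u,1]<40 and hs[v,u,2]>150 else ('+' if hs[v,u,1]<40 else '.') for u in range(x-60,x+60,2)))
print(x-60)
E
```

```text
position: [593.8, -122.6, 97.4]
force: [-3.2, -2.8, 6.8]
t: 51.1
position: [597.1, -122.8, 234.9]
eef_rot: [0.738, -0.675, 0.003, -0.002]
force: [0.0, -0.3, -0.2]
grip_width: 44.8
finger_force: 0.0
TCP [ 597.1 -122.8  234.9] y-ang -3.053 j6 -1.97 | d [-0.   2.1  4.9] t 51.1
pred [281. 198.]
[295. 198.] [281.3 197.4] [267.5 197.9] 158 ............................................................
163 ............................................................
168 ..................................+.........................
173 ............................#++++++++++.....................
178 ..........................###++++++++++##...................
183 ..........................##++++++++++###...................
188 ..........................##++++####+++##...................
193 ............................+##########.....................
198 ..........+++++++++++++++++++##########+....................
203 ...........+++###++++###++++##########++++###+++++++++++....
208 ...........++####++++###++++###++++###++++###++++###+++.....
213 ..........+++####+++####+++####++++###++++###++++###+++.....
218 ..........+++####+++####+++####+++####+++####+++####++......
223 ..........+++####+++####+++##++++++++++++###++++###++++.....
228 ..........+++####+++###+++++++++++++++++++++++++###+++......
233 ..........+++###++++++++++++++++++++++++++++++++++#+++......
221
```

```bash
python3 drive.py '[[[45, 0.3, 7, 0, 0], [45, 0, 0, 40, 0], [45, 0, 0, 40, 0], [45, 0, 0, 30, 0], [45, 0, 0, 18, 0], [45, 0, 0, 8, 0], [45, 0, 0, 0, 0], [45, 0, 0, 0, 0]]]'|egrep 'pos|^force:'; python3 drive.py '[[[10, 0, 0, 0, 0], [10, 0, 0, 0, 0], [10, 0, 0, 0, 0], [10, 0, 0, 0, 0], [10, 0, 0, 0, 0], [10, 0, 0, 0, 0]]]' 40|egrep 'pos|^force|grip'; python3 drive.py '[[[10, 0, -7, 0, -0.05], [10, 0, -7, 0, -0.06], [10, 0, 0, 0, 0], [10, 0, 0, 0, 0]]]'|egrep 'pos|^force:'; python3 drive.py '[[[45, 0, 0, 0, 0], [45, 0, 0, 0, 0], [45, 0, 0, 0, 0], [45, 0, 0, 0, 0], [45, 0, 0, -15, 0], [45, 0, 0, -40, 0], [45, 0, 0, -40, 0], [45, 0, 0, -40, 0], [45, 0, 0, 0, 0], [45, 0, 0, 0, 0]]]'|egrep 'pos|^force:'; cat >> h.py <<'E'
def postang(f,ang=272.7,C=(584,1.3)):
    m=load(f);hs=cv2.cvtColor(m['im'],cv2.COLOR_RGB2HSV)
    P=lambda a:proj(m,[C[0]+125*np.cos(np.radians(a)),C[1]+125*np.sin(np.radians(a)),119])
    x,y=P(ang).astype(int)
    for v in range(y-40,y+40,5): print(v,''.join('#' if hs[v,u,1]<40 and hs[v,u,2]>150 else ('+' if hs[v,u,1]<40 else '.') for u in range(x-60,x+60,2)))
    print('u0',x-60,{a:P(a).round(1).tolist() for a in(265,270,275,280)})
E
python3 -c "
from h import *
snap('wrist','F2');postang('F2');to([595,-123,230])"
```

```text
position: [587.2, -123.2, 95.3]
force: [-0.0, 0.3, 0.9]
position: [590.1, -123.8, 97.7]
force: [2.3, 0.8, 5.3]
grip_width: 16.4
position: [603.6, -122.6, 97.7]
force: [-0.2, -0.9, 7.0]
position: [603.8, -122.4, 233.8]
force: [0.4, -0.5, -0.1]
160 ............................................................
165 ......................................................+.....
170 ............................................................
175 ........................+##+++++++++........................
180 .......................###++++++++++#.......................
185 .......................##++++++++++###......................
190 .......................##++++####+++#.......................
195 ......+++++..+..........#++#########........................
200 ......+++###++++++++++++++##########........................
205 ......+++###++++###++++############++++.++++.++.............
210 .....+++####++++###++++###++++###++++###++++###++++.........
215 .....+++###++++###++++####+++####++++###++++###+++..........
220 .....+++###++++###++++###++++###++++###++++###++++..........
225 ....+++####+++####+++++#++++++++.+++###++++###++............
230 ....+++###++++#+++++++++++++++++++++++++++###+++............
235 ...++++###++++++++++++++++++++++++++++++.++##++.............
u0 235 {265: [316.3, 204.4], 270: [303.0, 201.3], 275: [289.4, 199.2], 280: [275.7, 198.3]}
TCP [ 602.4 -122.   231.3] y-ang -2.943 j6 -2.07 | d [-0.5  7.5  1.3] t 53.5
```

```bash
python3 drive.py '[[[45, 0, 0, -35, 0], [45, 0, 0, -35, 0], [45, -40, 0, -20, 0], [45, -40, 0, -20, 0], [45, -40, 0, 0, 0], [45, -40, 0, 0, 0], [45, -30, 0, 0, 0], [45, 0, 0, 0, 0], [45, 0, 0, 0, 0], [45, 0, 0, 0, 0]]]'|egrep 't:|pos'; python3 - <<'E'
from h import *
snap('wrist','G1');snap('top','G2');m=load('G1');C=np.array([584,1.3])
print('dishes z98');grey(m,98)
for n,a in(('A',344.1),('C',200.1),('B',56.1)):
    p=[C[0]+100*np.cos(np.radians(a)),C[1]+100*np.sin(np.radians(a)),98];print(n,np.round(p,1),proj(m,p).round())
print('tier', proj(m,[581.4,-4.4,178]).round());grey(m,178)
# tabs: 3D points of tops predicted and cap/tier in top view
for z in(12,98): print('top cam z',z);grey(load('G2'),z,amin=250)
E
```

```text
t: 54.37
position: [565.0, 58.7, 336.3]
eef_rot: [0.774, -0.634, -0.001, 0.001]
dishes z98
px [205. 174.] world [646.4  83.7] size [66.9 85.8]
px [101.  84.] world [763.9  11.5] size [63.9 83.8]
px [181.  62.] world [683.9 -25.9] size [85.8 88.7]
A [680.2 -26.1  98. ] [184.  64.]
C [490.1 -33.1  98. ] [363.  95.]
B [639.8  84.3  98. ] [208. 174.]
tier [273. 109.]
px [205. 174.] world [632.6  61.8] size [52.9 67.8]
px [101.  84.] world [725.4   4.8] size [50.5 66.3]
px [181.  62.] world [662.2 -24.8] size [67.8 70.1]
top cam z 12
px [ 56. 340.] world [ 99.2 631.7] size [107.7  31.7]
px [146. 249.] world [380.1 378.3] size [55.1 64.2]
px [401. 211.] world [ 510.1 -405. ] size [58.9 60.2]
px [283. 210.] world [505.3 -36.1] size [90.8 90.1]
px [273. 117.] world [809.2  -0. ] size [66.4 83. ]
px [515. 114.] world [ 829.3 -774. ] size [ 46.5 106. ]
top cam z 98
px [ 56. 340.] world [111.8 593. ] size [101.2  29.8]
px [146. 249.] world [375.7 354.9] size [51.8 60.3]
px [401. 211.] world [ 497.9 -381.2] size [55.4 56.5]
px [283. 210.] world [493.4 -34.5] size [85.3 84.6]
px [273. 117.] world [ 7.789e+02 -6.000e-01] size [62.4 78. ]
px [515. 114.] world [ 797.8 -727.9] size [43.7 99.6]
px [341. 104.] world [ 822.8 -202.9] size [121.1 109.8]
```

```bash
python3 -c "
from h import *
print(manip.finish_job())"
```

```text
the job is handed in; nothing more can be done
None
```

The job is handed in: three dishes (all that were present) are in their own bays, the cap is parked in the block, the top tier went down 32 mm into the hidden hole, and the deck settled in the click facing the hob at about 54 s; no verdict came back.

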